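Run a ring gauge along a bent rod to its stop collar

TASK

Check the bent rod in the stand with the ring gauge: take the gauge from the worktop by its grip, thread it over the rod's free end and slide it gently round both bends, feeling its way and never forcing it, until it sits home against the stop collar by the post. Leave it hanging there, and do not disturb the spanner, the mortar cube or the sample tin.

Things in the scene. Friction and masses are not known exactly. Their poses are not given: they have to be found in the camera images.
- ring_gauge: Steel ring gauge upright on its flat foot, about 0.22 kg. Origin at the centre of the bore, 33 mm above its underside; x is the bore's axis (level), z up. Ring 42 mm outside, 16 mm long, bore 14 mm. Foot 30 mm along x, 38 along y, 13 high. The same either way round. Hung on the rod it stays upright, the top of its bore on the rod (origin 2 mm below the rod's centre line).
- gauge_grip (a point): Middle of the flat black plastic grip on top of the ring gauge, 41 mm above the bore's centre, to be held from above; axes as the gauge's. The grip is 12 mm thick along x, 22 mm wide along y and 44 mm high, so its top is 63 mm above the bore's centre.
- rod_stand: Fixed stand: grey foot plate 100 x 100 x 12 mm, 22 mm post, 34 mm clamp head with its top 134 mm above the worktop. Origin at the centre of the plate's underside; x is level and points from the post along the rod's first leg, z up. The steel rod is 10 mm in diameter, stiff and fixed, its first leg level, 120 mm above the worktop. Over 18 N between gauge and stand counts as forcing.
- stop_face (a point): Centre of the stop collar's face that the gauge must touch, on the rod's centre line, 57 mm from the stand's axis; x points along the rod away from the post; a gauge sitting flush has its origin at x = +8 mm here. The collar is a fixed dark steel ring, 26 mm in diameter, 12 mm long. Seen from above, going away from the post, the rod runs straight, bends right (to -y), then back left, then runs straight to its tip.
- rod_tip (a point): Rounded free end of the rod, on its centre line; x points outward. The rod was bent by hand and its shape is not exactly known: straight for 40 to 84 mm from the tip; two bends of 33 to 57 degrees, radius about 40 mm, each perhaps also tilting the rod up or down by up to 3.5 degrees; a middle leg of 47 to 67 mm, perhaps kinked by up to 15 degrees; straight for the last 35 to 71 mm to the stop.
- spanner: Open-ended spanner, 170 x 33 x 6 mm, lying on the worktop; origin at its middle, underside. Leave alone.
- mortar_cube: Grey hardened mortar cube, 40 mm; origin at the centre of its underside. Leave alone.
- sample_tin: White round sample tin with lid, 54 mm in diameter, 58 mm high; origin at the centre of its underside. Leave alone.
Things that resemble listed ones, but are neither listed nor needed, are in the scene too. What is shaped like the ring_gauge but blue or turquoise is not meant.

How it is judged (in metres and radians):
On the way:
1. the gauge is threaded over the rod's free end (x of ring_gauge in the frame of rod_tip below -0.012 m and distance between ring_gauge and rod_tip below 0.045 m and y of ring_gauge in the frame of rod_tip between -0.006 and 0.006 m and z of ring_gauge in the frame of rod_tip between -0.007 and 0.006 m), for 0.1 s.
At the end, for the whole second after the job is handed in: The ring gauge hangs on the rod at rest, released, home against the stop collar: its origin within 12.5 mm of the stop face along the rod (8 mm is flush, so a gap of at most 4.5 mm) and within 6 mm of the rod's centre line (7 mm downward) (x of ring_gauge in the frame of stop_face between 0.005 and 0.0125 m and y of ring_gauge in the frame of stop_face between -0.006 and 0.006 m and z of ring_gauge in the frame of stop_face between -0.007 and 0.006 m and linear speed of ring_gauge below 0.02 m/s); the robot touches nothing.
It fails at once if the gauge is forced: more than 18 N between gauge and rod, stop collar or stand (contact force between ring_gauge and rod_stand above 18 N).
It fails at once if the spanner is disturbed (moved 15 mm) (distance of spanner from where it was at the start of the episode above 0.015 m).
It fails at once if the mortar cube is disturbed (moved 15 mm) (distance of mortar_cube from where it was at the start of the episode above 0.015 m).
It fails at once if the sample tin is disturbed (moved 15 mm) (distance of sample_tin from where it was at the start of the episode above 0.015 m).
It also fails if it takes over 72 s, if anything falls off the work surface, if the arm or the gripper's body presses on something with over 40 N, if the wrist force passes 120 N, or if a joint passes its speed limit or range.

ROBOT

A 7-joint arm with a two-finger parallel gripper is mounted at the origin on a cart in front of the work surface, level with it; the furniture and walls round the work are solid. World frame = base frame: x ahead of the robot, y to its left, z up, the work surface at z = 0. Lengths are in mm, angles in rad, forces in N, time in s.
With the tool pointing down it reaches from about 425 to 825 mm from the base axis. Payload 3.6 kg.
Tool frame: the origin (TCP) lies midway between the tips of the shut fingers; the grasp point (between the pads) lies 19 mm behind it (r.grasp_offset is the distance from the TCP to the grasp point, in mm); z points along the fingers, y is the direction in which the jaws open and shut (so a half turn about z gives the same grasp; the last joint's range is limited). The gripper opens to 85 mm and grips with 20 to 120 N. Pads are 22 mm wide; open, the fingers measure 114 mm over their backs; the gripper's body (76 mm by 85 mm) begins 54 mm behind the grasp point. The pads swing forward as they close: fully open they stand 13 mm farther back than shut.
Start: joints at [1.131, 0.615, -0.013, 1.423, 0.008, 1.103, -0.04], TCP at [260.772, -595.366, 231.297] pointing down, gripper open.
Joint ranges: [-3.12, 3.12], [-0.3, 2.06], [-1.34, 1.32], [0.26, 2.42], [-1.36, 4.5], [0.01, 1.98], [-2.84, 2.84]. Speed limits (rad/s): [2.79, 2.79, 3.14, 3.14, 3.14, 3.14, 3.14].

INTERFACE

Orientations are given as a unit quaternion [w, x, y, z].
In Python, from plant import r gives the robot as it stands.
- The arm moves only by the tool move_arm, never from a script. Its argument "deltas" is a list of rows, each a list of 7 numbers: the closure, from 0 (fully open) to 1 (shut), then the shift along the tool's x, y, z in cm, then the turn, a rotation vector about the tool's x, y, z in rad. In form: [[hand, tx, ty, tz, ax, ay, az], ...]. A call has exactly 8 rows; each row is the pose to reach, as a shift and turn from the pose commanded when the call began, along the tool's axes at that moment; what a row does not reach only later rows make up. A row lasts 1/10 s, in which the tool goes at most 50 mm and 8.59 degrees, less where a joint would pass 70% of its speed; a pose out of reach is approached as far as the arm can. A call with a gripper value outside its range is refused whole. The fingers move at their own pace and stop on an object; "newtons" is the grip in N (left out, the last holds). Time passes only in rows, so rows that repeat a pose let the fingers close, or fill a call up. It gives the time, the measured TCP pose, the force and the opening at its end, in the units of the state.
- r.get_state(): the state, without advancing time (a new reading comes with each control period).
- r.snapshot(name): name is "scene" or "top" or "wrist"; returns (picture, depth): 384x512x3 uint8, blue, green, red; 384x512 float32, mm along the optical axis (not along the pixel's ray), 0 where there is no reading.
- r.camera_params(name): a dict with "fov_y" (degrees; the focal length in pixels is half the picture's height over the tangent of half this angle, whatever the lens; pixels are square), "cx", "cy" (the principal point, pixels), "distortion" ([k1, k2, p1, p2, k3] as OpenCV has them; the pictures are not rectified), "extrinsics" (4x4, takes a point from camera to world coordinates). Camera axes: x right, y down, z forward; pixel columns grow to the right and rows downward; lengths in mm; the calibration is good to about 2 mm. A picture is of the moment at which its call begins: read the wrist's pose just before it. camera_params takes no time and is no camera call; for the wrist camera it gives the pose at the moment of the call.
- r.hand_in(): hands the job in, once; it reports no verdict.
The state is a dict: "time_s": time; "qpos": joint angles; "qd": joint speeds; "joint_torque": joint torques, N m; "eef_pos": TCP position; "tcp_rot": TCP orientation; "ft_force": force on the tool from outside, world axes, zero at the start; "wrist_torque": the same for the moment, N m; "opening": finger opening in mm.
Only numpy, scipy, OpenCV 4.12 (cv2) and the standard library are available. Lean on these libraries where they do the work, as an engineer would, in place of code of your own. Each camera call takes 0.05 s, during which the arm holds its last target. There are 200 camera calls.

## Working session

There is one attempt and no reset: what is moved stays moved. The work goes in short steps, Python scripts to look and compute and a tool call to move; the robot and the scene stay as the last step left them, time stands still between calls to the robot, and variables do not carry over. Pictures are saved under pics/ and viewed, about 8 in all and at most 12, crops included, and the job is handed in when it is done.

Besides the shell and the picture viewer there is one more tool, called as name(argument=value, ...), one argument or row to a line, values as JSON. move_arm: Moves the arm, as the interface text tells. Its arguments: {"type":"object","properties":{"deltas":{"type":"array"},"newtons":{"type":"number"}},"required":["deltas"]}

```bash
mkdir -p pics; ls
cat > h.py <<'E'
import numpy as np, cv2
from plant import r
def K(n):
    p=r.camera_params(n); f=192/np.tan(np.radians(p["fov_y"])/2)
    return np.array([[f,0,p["cx"]],[0,f,p["cy"]],[0,0,1.]]),np.array(p["distortion"]),np.array(p["extrinsics"])
def cloud(n,name=None):
    k,d,T=K(n); im,z=r.snapshot(n)
    if name: cv2.imwrite(f"pics/{name}.png",im); np.savez(f"{name}.npz",im=im,z=z,k=k,d=d,T=T)
    return im,z,pts(z,k,d,T)
def pts(z,k,d,T):
    v,u=np.mgrid[:384,:512]; uv=np.stack([u,v],-1).reshape(-1,1,2).astype(np.float64)
    n=cv2.undistortPoints(uv,k,d).reshape(384,512,2)
    c=np.dstack([n*z[...,None],z]); P=c@T[:3,:3].T+T[:3,3]; P[z<=0]=np.nan
    return P
E
python3 - <<'E'
from h import *
print(r.get_state())
a,_,P=cloud("scene","scene0"); b,_,Q=cloud("top","top0")
np.save("P.npy",P);np.save("Q.npy",Q)
print(K("scene")); print(K("top"))
cv2.imwrite("pics/a.png",cv2.resize(b,(800,600)))
cv2.imwrite("pics/b.png",cv2.resize(a,(800,600)))
E
```

```text
pics
{'time_s': 0.0, 'qpos': array([ 1.1315258 ,  0.615916  , -0.01261134,  1.42492305,  0.00812216,
        1.10338064, -0.04039745]), 'qd': array([-0.00039651, -0.0017193 ,  0.00148057,  0.00045834,  0.00076518,
       -0.00166076, -0.00084726]), 'joint_torque': array([ 3.25949554e-05, -4.69213307e+01,  2.59387549e-01, -1.71032041e+01,
        9.97058116e-03,  9.66572436e-03,  6.18523941e-06]), 'eef_pos': array([ 260.43822874, -594.70339125,  230.13224106]), 'tcp_rot': array([-1.25437568e-03,  9.78769539e-01,  2.04959825e-01, -2.93335844e-04]), 'ft_force': array([-0.02709148,  0.49425562,  0.68307941]), 'wrist_torque': array([0.0004973 , 0.03558784, 0.00112674]), 'opening': 85.4405725731588}
(array([[453.12021138,   0.        , 243.58962445],
       [  0.        , 453.12021138, 194.98854273],
       [  0.        ,   0.        ,   1.        ]]), array([0.05522733, 0.        , 0.        , 0.        , 0.        ]), array([[-7.46138109e-01, -4.50008671e-01,  4.90683318e-01,
        -1.77028921e+02],
       [-6.65674692e-01,  4.90439988e-01, -5.62446284e-01,
         7.61716717e+02],
       [ 1.24549845e-02, -7.46298073e-01, -6.65495349e-01,
         1.03621187e+03],
       [ 0.00000000e+00,  0.00000000e+00,  0.00000000e+00,
         1.00000000e+00]]))
(array([[376.25246489,   0.        , 248.34545419],
       [  0.        , 376.25246489, 188.46669857],
       [  0.        ,   0.        ,   1.        ]]), array([-0.01883591,  0.        ,  0.        ,  0.        ,  0.        ]), array([[-1.18853490e-03, -9.97357155e-01,  7.26449741e-02,
         4.34717685e+02],
       [-9.99953993e-01,  4.93882203e-04, -9.57951020e-03,
        -2.63432796e+01],
       [ 9.51831498e-03, -7.26530175e-02, -9.97311857e-01,
         1.30704455e+03],
       [ 0.00000000e+00,  0.00000000e+00,  0.00000000e+00,
         1.00000000e+00]]))
```

View pics/a.png

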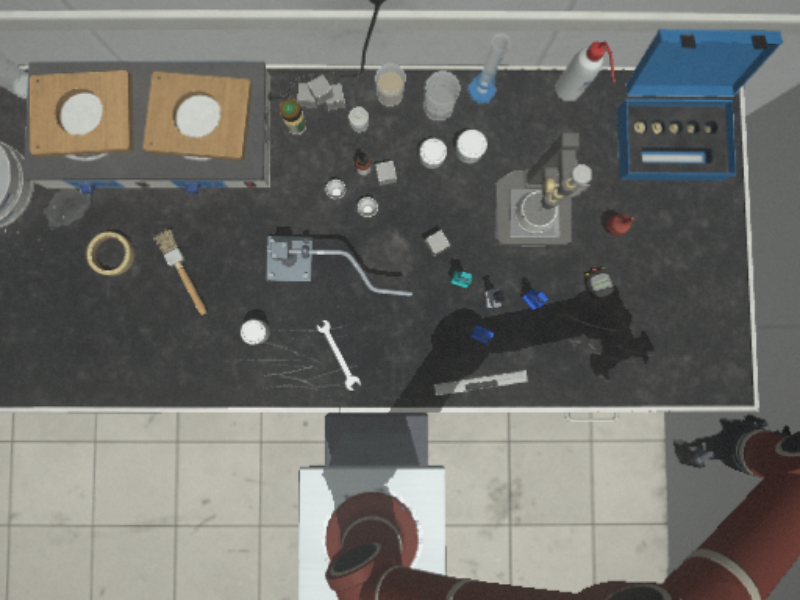

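View pics/b.png

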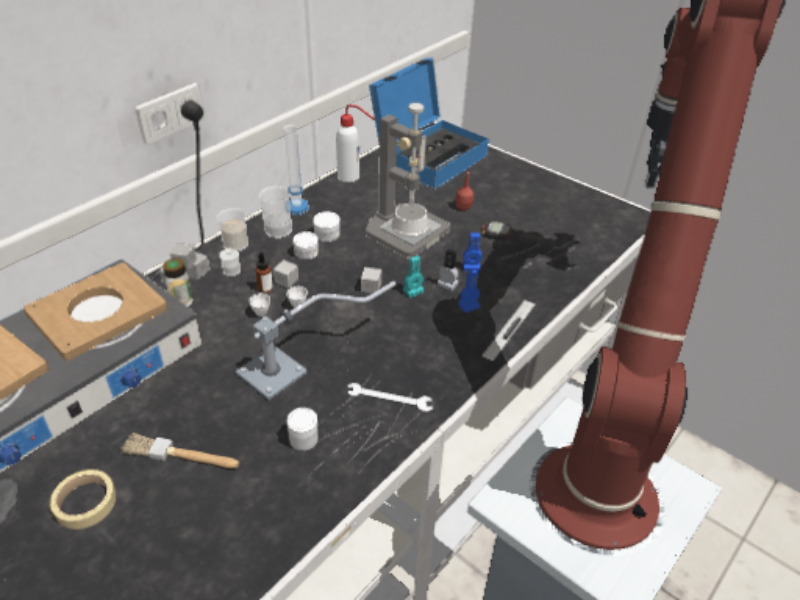

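The top picture shows the stand at (290,258), with the rod running right, bending down and back to its tip at (411,294). Spanner is at (338,355), tin (254,331), cube (437,240).
Could be taken for the gauge (top view, 800x600): turquoise (461,278), blue (535,298), blue (482,334), grey/black (492,293). I choose the last, which also appears at (450,270) in the scene view.

Run:
```python
from h import *
P=np.load("P.npy");Q=np.load("Q.npy")
a=np.load("scene0.npz")["im"];b=np.load("top0.npz")["im"]
c1=cv2.resize(b[165:225,275:365],(540,360),interpolation=cv2.INTER_CUBIC)
c2=cv2.resize(a[135:205,240:330],(463,360),interpolation=cv2.INTER_CUBIC)
c3=cv2.resize(b[140:200,160:280],(480,240),interpolation=cv2.INTER_CUBIC)
o=np.zeros((600,800,3),np.uint8); 
c12=cv2.resize(np.hstack([c1,c2]),(800,287));o[:287]=c12;o[290:530,:480]=c3
cv2.imwrite("pics/c.png",o)
# gauge pts : top near pixel (315,188)
for n,C,(u,v) in (("top",Q,(315,188)),("scene",P,(288,173))):
    w=C[v-20:v+20,u-16:u+16].reshape(-1,3); im=(b if n=="top" else a)[v-20:v+20,u-16:u+16].reshape(-1,3)
    m=w[:,2]>8; print(n,"all>8",np.nanmin(w[m],0),np.nanmax(w[m],0))
    for lo,hi in((85,110),(60,85),(40,60),(8,40)):
        m=(w[:,2]>lo)&(w[:,2]<hi)
        if m.sum(): print(lo,m.sum(),w[m].mean(0).round(1),w[m].min(0).round(),w[m].max(0).round())
tx=Q[188,263]
for n,C in(("top",Q),("scene",P)):
    m=(C[...,2]>85)&(C[...,2]<150)&(C[...,0]>tx[0]-150)&(C[...,0]<tx[0]+200)&(C[...,1]>-110)&(C[...,1]<210)
    w=C[m]; print(n,m.sum())
    ys=np.arange(np.floor(w[:,1].min()/8)*8,w[:,1].max(),8)
    for y in ys:
        s=w[(w[:,1]>=y)&(w[:,1]<y+8)]
        if len(s): print(y,len(s),s[:,0].mean().round(1),np.ptp(s[:,0]).round(),s[:,2].mean().round(1),s[:,2].max().round(1))
```

```text
top all>8 [ 489.12752607 -322.05693624    8.16464514] [ 586.68529234 -201.61320532  102.49995399]
85 43 [ 531.9 -251.2   95.9] [ 511. -276.   85.] [ 567. -202.  102.]
60 11 [ 521.1 -259.9   70.1] [ 510. -272.   61.] [ 556. -205.   80.]
40 43 [ 525.  -258.2   47.5] [ 501. -279.   40.] [ 558. -209.   60.]
8 53 [ 522.2 -259.8   17.3] [ 489. -322.    8.] [ 587. -214.   39.]
scene all>8 [ 430.37752951 -375.94118639    8.01181488] [ 650.91786263 -212.96121323  102.7890607 ]
85 64 [ 489.7 -256.5   93.5] [ 438. -349.   85.] [ 533. -228.  103.]
60 94 [ 491.4 -272.2   71.6] [ 436. -354.   60.] [ 531. -226.   85.]
40 112 [ 494.7 -274.5   49.9] [ 435. -351.   40.] [ 537. -220.   59.]
8 238 [ 517.4 -285.3   22.7] [ 430. -376.    8.] [ 651. -213.   40.]
top 451
-88.0 5 523.0 7.0 123.3 125.1
-80.0 8 524.0 10.0 123.5 128.7
-72.0 9 525.6 7.0 123.6 128.2
-64.0 6 525.6 7.0 123.3 127.0
-56.0 10 526.1 10.0 124.8 129.3
-48.0 7 527.8 10.0 123.7 128.6
-40.0 9 528.7 7.0 124.5 128.9
-32.0 8 529.2 6.0 123.0 125.0
-24.0 8 529.2 9.0 122.6 127.4
-16.0 10 532.6 10.0 122.7 125.7
-8.0 9 537.6 13.0 122.9 125.9
0.0 18
[... 1232 characters left out ...]
12 585.6 19.0 123.8 126.1
40.0 12 594.9 16.0 122.9 125.6
48.0 9 602.3 11.0 124.8 128.3
56.0 9 606.6 11.0 124.0 129.5
64.0 7 606.6 7.0 125.3 129.4
72.0 7 606.8 12.0 125.4 132.9
80.0 8 606.4 9.0 124.7 127.2
88.0 9 607.1 8.0 124.1 126.8
96.0 7 606.3 9.0 125.1 131.4
104.0 8 607.8 10.0 124.3 128.6
112.0 8 607.7 11.0 125.0 127.4
120.0 7 604.2 12.0 126.0 132.4
128.0 17 604.3 20.0 128.9 135.9
136.0 33 606.2 24.0 124.9 136.5
144.0 11 606.9 8.0 124.2 128.7
152.0 7 607.4 8.0 124.3 128.2
160.0 4 607.2 8.0 125.0 127.4
168.0 29 605.6 36.0 130.3 140.0
176.0 44 602.4 37.0 125.7 137.8
184.0 41 601.8 34.0 120.6 139.3
192.0 50 601.7 37.0 122.8 139.2
200.0 49 606.1 37.0 123.0 139.3
208.0 2 607.1 0.0 123.1 126.6
```

View pics/c.png

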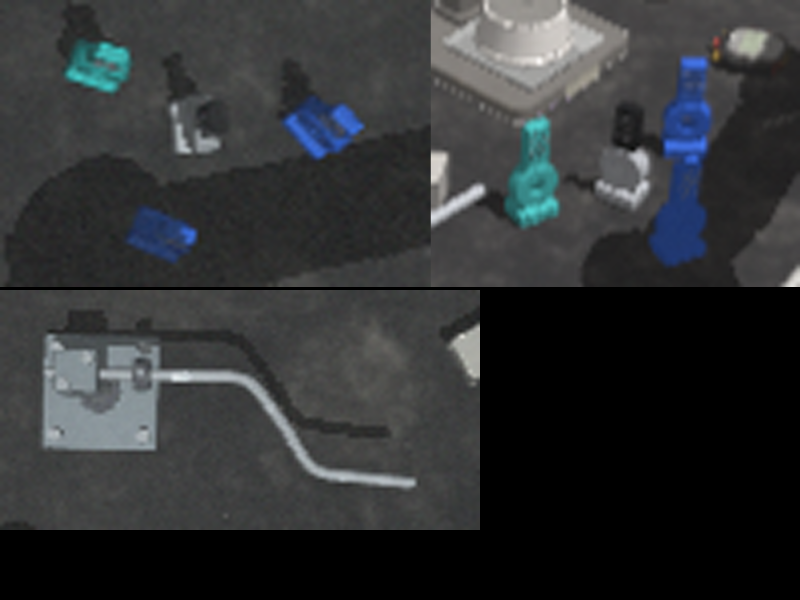

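The close crop shows a grey steel ring with a black grip at crop (198,125), between turquoise and blue look-alikes. It is near world (525,-258). I'll hover above it for the wrist view.

move_arm(
  deltas=[
    [0, 3, -1.6, 0, 0, 0, 0],
    [0, 7, -3.8, -0.5, 0, 0, 0],
    [0, 11.5, -6.2, -1, 0, 0, 0],
    [0, 16, -8.6, -1.5, 0, 0, 0],
    [0, 20, -10.8, -2, 0, 0, 0],
    [0, 24, -13, -2, 0, 0, 0],
    [0, 28, -15.2, -2, 0, 0, 0],
    [0, 30, -16.2, -2, 0, 0, 0],
  ],
)

```text
time_s: 0.9
eef_pos: [473.7, -321.0, 251.0]
tcp_rot: [-0.002, 0.978, 0.209, 0.001]
ft_force: [-0.1, 0.4, 0.7]
opening: 85.1
```

```bash
cat >> h.py <<'E'
from scipy.spatial.transform import Rotation as R
def tool():
    s=r.get_state(); q=s["tcp_rot"]; T=np.eye(4); T[:3,:3]=R.from_quat(np.r_[q[1:],q[0]]).as_matrix(); T[:3,3]=s["eef_pos"]; return s,T
E
python3 - <<'E'
from h import *
s,T=tool(); _,_,C=K("wrist"); print(s["eef_pos"],T[:3,:3].round(3),s["ft_force"]); print((np.linalg.inv(T)@C).round(3))
im,z,W=cloud("wrist","w0"); cv2.imwrite("pics/w0v.png",cv2.resize(im,(640,480)))
E
```

```text
[ 473.66604418 -321.01127551  251.02712907] [[ 0.913  0.408  0.001]
 [ 0.408 -0.913  0.004]
 [ 0.003 -0.003 -1.   ]] [-0.09732866  0.44836133  0.74554001]
[[ 1.00000e-03 -9.51000e-01 -3.11000e-01  7.97220e+01]
 [ 1.00000e+00  1.00000e-03 -1.00000e-03 -1.37200e+00]
 [ 1.00000e-03 -3.11000e-01  9.51000e-01 -1.42219e+02]
 [ 0.00000e+00  0.00000e+00  0.00000e+00  1.00000e+00]]
```

View pics/w0v.png

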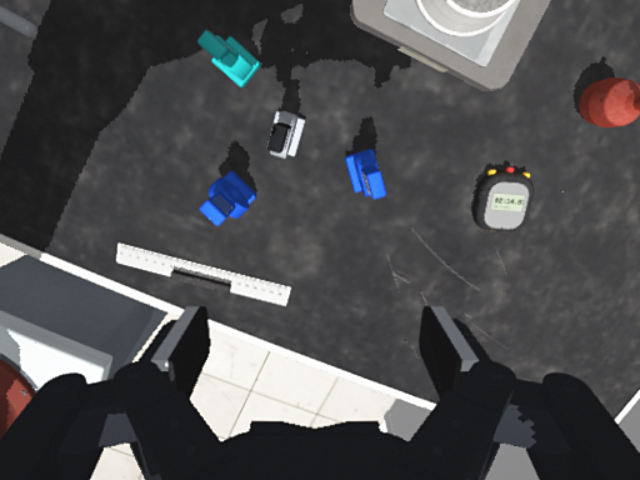

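The wrist view shows the grey gauge with black grip at (285,135), the turquoise one at (230,60), and blue ones at (228,198) and (366,175). Next I'll measure the gauge's pose from the wrist depth.

Run:
```python
from h import *
d=np.load("w0.npz"); W=pts(d["z"],d["k"],d["d"],d["T"]); im=d["im"]
w=W[80:132,205:255]; c=im[80:132,205:255]
m=(w[...,2]>6)&(w[...,2]<110)
n,lab,st,ce=cv2.connectedComponentsWithStats(m.astype(np.uint8)); print(st,ce)
i=lab[108-80,228-205]; print(i)
m=lab==i; p=w[m]
for lo,hi in((88,105),(55,88),(20,55),(6,20)):
    s=p[(p[:,2]>lo)&(p[:,2]<hi)]
    if len(s)>4:
        (cx,cy),wh,a=cv2.minAreaRect(s[:,:2].astype(np.float32)); print(lo,len(s),s.mean(0).round(1),np.array([cx,cy]).round(1),np.round(wh,1),round(a,1),s[:,2].max().round(1))
cv2.imwrite("pics/w1v.png",cv2.resize(c,(750,780))[:600])
np.set_printoptions(linewidth=250)
o=np.where(m,w[...,2],0).round().astype(int); print(o[::2,::2])
```

```text
[[   0    0   50   52 1770]
 [   9    9   30   38  830]] [[25.22711864 24.67627119]
 [22.94939759 27.25662651]]
1
88 292 [ 520.2 -266.2   95.2] [ 519.9 -266.1] [22.3 12.4] 7.2 97.3
55 46 [ 524.6 -269.9   73.6] [ 523.2 -270.4] [22.1  7.7] 32.1 88.0
20 263 [ 524.9 -267.9   44.2] [ 519.8 -266.1] [42.5 15.9] 7.9 54.8
6 229 [ 522.9 -272.7   12.5] [ 519.8 -265.8] [38.7 30.3] 7.4 19.5
[[ 0  0  0  0  0  0  0  0  0  0  0  0  0  0  0  0  0  0  0  0  0  0  0  0  0]
 [ 0  0  0  0  0  0  0  0  0  0  0  0  0  0  0  0  0  0  0  0  0  0  0  0  0]
 [ 0  0  0  0  0  0  0  0  0  0  0  0  0  0  0  0  0  0  0  0  0  0  0  0  0]
 [ 0  0  0  0  0  0  0  0  0  0  0  0  0  0  0  0  0  0  0  0  0  0  0  0  0]
 [ 0  0  0  0  0  0  0  0  0  0  0  0  0  0  0  0  0  0  0  0  0  0  0  0  0]
 [ 0  0  0  0  0  0  0  0 13 12 41 40 38 35  0  0  0  0  0  0  0  0  0  0  0]
 [ 0  0  0  0  0  0  0  0 13 44 46 42 43 42 41 41 34  0  0  0  0  0  0  0  0]
 [ 0  0  0  0  0  0  0 12 13 48 47 47 45 44 44 43 39 13  0  0  0  0  0  0  0]
 [ 0  0  0  0  0  0  0 12 13 50 50 48 49 48 47 47 32 11 13 12  0  0  0  0  0]
 [ 0  0  0  0  0 
[... 609 characters left out ...]
 0  0  0  0  0 94 96 96 96 95 96 93 66 52 12 13 12  0  0  0  0  0  0  0  0]
 [ 0  0  0  0  0 95 96 95 96 96 94 89 53 47 11 14 12  0  0  0  0  0  0  0  0]
 [ 0  0  0  0  0 97 96 96 96 96 95 82 52 31 12 13 10  0  0  0  0  0  0  0  0]
 [ 0  0  0  0  0 95 95 95 96 95 95 50 50 14 13 11 11  0  0  0  0  0  0  0  0]
 [ 0  0  0  0  0  0 44 43 94 95 47 48 46 12 12 13  0  0  0  0  0  0  0  0  0]
 [ 0  0  0  0  0  0  0 36 41 43 44 45 39 11 13 13  0  0  0  0  0  0  0  0  0]
 [ 0  0  0  0  0  0  0  0  0  0 33 40  0  0  0  0  0  0  0  0  0  0  0  0  0]
 [ 0  0  0  0  0  0  0  0  0  0  0  0  0  0  0  0  0  0  0  0  0  0  0  0  0]
 [ 0  0  0  0  0  0  0  0  0  0  0  0  0  0  0  0  0  0  0  0  0  0  0  0  0]]
```

View pics/w1v.png

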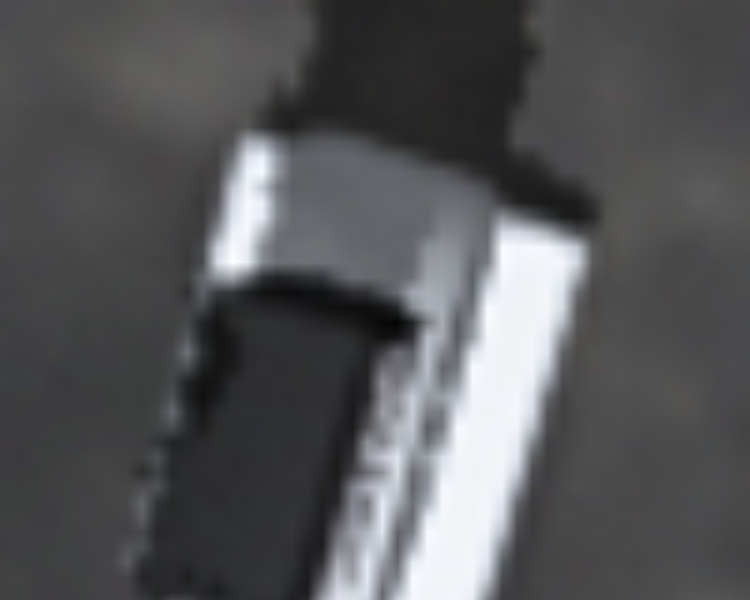

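Pose found: bore at (519.8,-266.0), grip top about 96 mm, bore axis at 97.5° in world. The sizes 22x12, 42x16 and 38x30 all match. I'll go over it with the jaws pre-closed and turned to the bore's axis.

move_arm(
  deltas=[
    [0.3, 1.5, -0.7, 0.5, 0, 0, 0.07],
    [0.5, 3.5, -1.7, 2.5, 0, 0, 0.17],
    [0.5, 5.3, -2.6, 5, 0, 0, 0.25],
    [0.5, 6.4, -3.1, 8, 0, 0, 0.29],
    [0.5, 6.45, -3.14, 10.5, 0, 0, 0.29],
    [0.5, 6.45, -3.14, 12, 0, 0, 0.29],
    [0.5, 6.45, -3.14, 12, 0, 0, 0.29],
    [0.5, 6.45, -3.14, 12, 0, 0, 0.29],
  ],
)

```text
time_s: 1.75
eef_pos: [516.8, -272.6, 131.4]
tcp_rot: [0.0, 0.998, 0.061, -0.0]
ft_force: [1.3, -0.6, 1.2]
opening: 43.0
```

Run:
```python
from h import *
s,T=tool(); print(s["eef_pos"],T[:3,:3].round(4),s["ft_force"],s["opening"],s["qpos"].round(2))
g=np.array([519.8,-266.0,59]); print("delta tool mm",T[:3,:3].T@(g-s["eef_pos"]))
v=np.array([0.1305,-0.9914]); y=T[:2,1]; print("yaw err tool rad",-np.arctan2(y[0]*v[1]-y[1]*v[0],y@v))
im,z,W=cloud("wrist","w2")
m=(W[...,2]>88)&(W[...,2]<105)&(np.hypot(W[...,0]-520,W[...,1]+266)<30)
print(m.sum(), cv2.minAreaRect(W[m][:,:2].astype(np.float32)) if m.sum()>5 else 0)
```

```text
[ 516.83936614 -272.55245431  131.35070812] [[ 9.926e-01  1.218e-01 -4.000e-04]
 [ 1.218e-01 -9.926e-01 -1.000e-04]
 [-4.000e-04  1.000e-04 -1.000e+00]] [ 1.28498285 -0.61640769  1.15997158] 42.98260680435669 [ 0.43  0.63  0.02  1.74 -0.02  0.78 -0.98]
delta tool mm [ 3.76619655 -6.14740845 72.34880862]
yaw err tool rad -0.008746936415713221
618 ((520.82568359375, -266.0384826660156), (21.783138275146484, 12.666525840759277), 7.800594329833984)
```

move_arm(
  deltas=[
    [0.5, 0.44, -0.61, 1, 0, 0, -0.012],
    [0.5, 0.44, -0.61, 3, 0, 0, -0.012],
    [0.5, 0.44, -0.61, 5, 0, 0, -0.012],
    [0.5, 0.44, -0.61, 6.5, 0, 0, -0.012],
    [0.5, 0.44, -0.61, 7.2, 0, 0, -0.012],
    [0.5, 0.44, -0.61, 7.2, 0, 0, -0.012],
    [0.5, 0.44, -0.61, 7.2, 0, 0, -0.012],
    [0.6, 0.44, -0.61, 7.2, 0, 0, -0.012],
  ],
  newtons=30,
)

```text
time_s: 2.6
eef_pos: [521.5, -265.7, 60.3]
tcp_rot: [0.0, 0.998, 0.067, 0.001]
ft_force: [0.1, 0.4, 0.3]
opening: 34.2
```

move_arm(
  deltas=[
    [0.75, 0, 0, 0, 0, 0, 0],
    [0.85, 0, 0, 0, 0, 0, 0],
    [1, 0, 0, 0, 0, 0, 0],
    [1, 0, 0, 0, 0, 0, 0],
    [1, 0, 0, 0, 0, 0, 0],
    [1, 0, 0, 0, 0, 0, 0],
    [1, 0, 0, 0, 0, 0, 0],
    [1, 0, 0, 0, 0, 0, 0],
  ],
)

```text
time_s: 3.4
eef_pos: [521.3, -265.9, 59.9]
tcp_rot: [0.001, 0.998, 0.067, 0.001]
ft_force: [0.0, -1.2, 5.3]
opening: 11.8
```

Run:
```python
from h import *
s,T=tool(); print(s["eef_pos"],T[:3,:3].round(4),s["ft_force"],s["opening"])
```

```text
[ 521.25845568 -265.94238298   59.9050092 ] [[ 0.9909  0.1342  0.0015]
 [ 0.1342 -0.9909 -0.001 ]
 [ 0.0014  0.0012 -1.    ]] [ 0.03659087 -1.23087168  5.33668773] 11.75346607053981
```

Gripped (11.8 mm opening). I'll lift and carry it to a spot short of the rod's tip, then look from the wrist.

move_arm(
  deltas=[
    [1, 0, 0, -1, 0, 0, 0],
    [1, 0, 0, -4, 0, 0, 0],
    [1, 0, 0, -8, 0, 0, 0],
    [1, 0, 0, -12, 0, 0, 0],
    [1, 0.4, -2.5, -14, 0, 0, 0],
    [1, 1, -6, -14, 0, 0, 0],
    [1, 1.4, -9, -14, 0, 0, 0],
    [1, 1.5, -10, -14, 0, 0, 0],
  ],
)

```text
time_s: 4.2
eef_pos: [520.8, -158.1, 198.5]
tcp_rot: [-0.003, 0.997, 0.071, -0.002]
ft_force: [0.4, 0.8, -3.0]
opening: 11.5
```

move_arm(
  deltas=[
    [1, 0, 0, 0, 0, 0, 0],
    [1, 0, 0, 0, 0, 0, 0],
    [1, 0, 0, 0, 0, 0, 0],
    [1, 0, 0, 0, 0, 0, 0],
    [1, 0, 0, 0, 0, 0, 0],
    [1, 0, 0, 0, 0, 0, 0],
    [1, 0, 0, 0, 0, 0, 0],
    [1, 0, 0, 0, 0, 0, 0],
  ],
)

```text
time_s: 5.0
eef_pos: [522.1, -164.3, 199.3]
tcp_rot: [-0.0, 0.998, 0.067, -0.0]
ft_force: [-0.1, 0.5, -2.3]
opening: 11.7
```

Run:
```python
from h import *
s,T=tool(); print(s["eef_pos"],T[:3,:3].round(4),s["ft_force"],s["wrist_torque"],s["opening"])
im,z,W=cloud("wrist","w3"); cv2.imwrite("pics/w3v.png",cv2.resize(im,(640,480)))
m=(W[...,2]>100)&(W[...,2]<135)&(W[...,1]>-110)&(W[...,1]<140)&(W[...,0]>480)&(W[...,0]<640)
w=W[m]; print(m.sum())
for y in np.arange(-100,140,8):
    q=w[(w[:,1]>=y)&(w[:,1]<y+8)]
    if len(q)>3: print(y,len(q),np.median(q[:,1]).round(1),q[:,0].mean().round(1),((q[:,0].min()+q[:,0].max())/2).round(1),np.ptp(q[:,0]).round(1),q[:,2].mean().round(1),np.percentile(q[:,2],90).round(1))
print("tip y",w[:,1].min())
# gauge in tool frame
G=(W-T[:3,3])@T[:3,:3]; g=G[(abs(G[...,0])<35)&(abs(G[...,1])<25)&(G[...,2]>2)&(G[...,2]<70)]
print(len(g)); 
for lo in range(0,70,10):
    q=g[(g[:,2]>=lo)&(g[:,2]<lo+10)]
    if len(q)>3: print(lo,len(q),q.min(0).round(1),q.max(0).round(1))
```

```text
[ 522.08347211 -164.33010456  199.31898811] [[ 9.909e-01  1.343e-01 -0.000e+00]
 [ 1.343e-01 -9.909e-01  1.000e-04]
 [-0.000e+00 -1.000e-04 -1.000e+00]] [-0.11875896  0.53574258 -2.27094618] [ 0.00961984 -0.01412067  0.0155962 ] 11.701926156289323
2534
-84 91 -78.8 523.9 523.3 8.8 122.1 124.0
-76 123 -72.1 524.8 523.9 9.0 122.7 124.3
-68 120 -63.8 525.5 524.6 9.7 122.5 124.2
-60 128 -55.8 526.3 525.3 9.9 122.6 124.2
-52 130 -48.1 527.1 526.0 11.1 122.3 124.0
-44 132 -40.0 528.2 527.0 9.9 122.2 123.9
-36 124 -32.2 528.9 527.9 10.9 122.0 123.6
-28 132 -24.2 530.0 528.8 10.3 121.7 123.4
-20 132 -15.6 531.1 530.1 11.7 121.4 123.3
-12 128 -7.9 533.1 531.8 12.2 121.3 123.1
-4 207 0.3 538.8 538.1 17.9 120.8 123.0
4 291 8.0 549.5 548.2 28.6 121.2 123.3
12 289 15.9 562.1 558.7 28.9 121.6 123.4
20 268 23.9 574.0 572.2 23.8 121.9 123.9
28 232 31.4 584.2 582.1 25.8 122.1 124.2
36 7 36.7 593.4 588.3 17.5 119.2 120.4
tip y -82.02327992650783
1978
0 205 [ 5. -9.  2.] [12.6  6.2 10. ]
10 549 [ 7.2 -9.3 10. ] [19.2  6.5 20. ]
20 186 [16.8 -9.  20. ] [20.5  6.7 29.5]
30 33 [17.9 -8.7 30.1] [19.7  6.4 35.8]
40 872 [-15.1 -16.2  45.2] [18.6 13.7 49.9]
50 133 [ -7.6 -16.2  50. ] [18.5 13.9 58.3]
```

View pics/w3v.png

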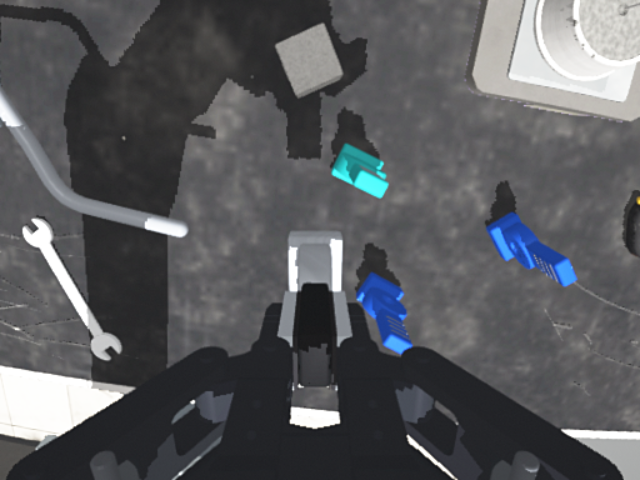

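The view shows the rod's tip at (185,230), its bend at (75,190), and the gauge held at (315,260) with its bore toward the tip. The tip leg points (0.107,0.994) in world. Next is a pre-insertion pose about 25 mm short of the tip.

move_arm(
  deltas=[
    [1, 0.1, -1, 0, 0, 0, 0.05],
    [1, 0.3, -2.5, 0.5, 0, 0, 0.12],
    [1, 0.5, -4, 1.5, 0, 0, 0.19],
    [1, 0.6, -5.2, 3, 0, 0, 0.24],
    [1, 0.63, -5.53, 4.3, 0, 0, 0.241],
    [1, 0.63, -5.53, 5, 0, 0, 0.241],
    [1, 0.63, -5.53, 5.33, 0, 0, 0.241],
    [1, 0.63, -5.53, 5.33, 0, 0, 0.241],
  ],
)

```text
time_s: 5.85
eef_pos: [520.9, -109.3, 146.0]
tcp_rot: [0.0, 0.999, -0.053, -0.0]
ft_force: [-0.2, -0.0, -2.3]
opening: 11.8
```

```bash
cat >> h.py <<'E'
from scipy.optimize import least_squares
def look(name=None,hz=120):
    """gauge in tool frame (from foot/ring edges) and rod centre line points near it, tool frame"""
    s,T=tool(); im,z,W=cloud("wrist",name); G=(W-T[:3,3])@T[:3,:3]
    print("eef",s["eef_pos"].round(1),"ft",s["ft_force"].round(1),"tq",s["wrist_torque"].round(2),"op",round(s["opening"],1),"t",s["time_s"])
    m=(W[...,2]>100)&(W[...,2]<135)&(W[...,1]<150)&(W[...,0]>450)&(W[...,0]<660)
    return s,T,im,z,W,G
def cyl(p,r0=5.):
    """axis fit of partial cylinder: returns centre line point at mean & dir"""
    c=p.mean(0); d=np.linalg.svd(p-c)[2][0]; d=d*np.sign(d[1])
    ax=np.cross(d,[0,0,1]); ax/=np.linalg.norm(ax); up=np.cross(ax,d)
    def f(v):
        q=p-(c+v[0]*ax+v[1]*up); e=d+v[2]*ax+v[3]*up; e=e/np.linalg.norm(e)
        return np.linalg.norm(np.cross(q,e),axis=1)-r0
    o=least_squares(f,[0,-4*np.sign(up[2]),0,0],loss="soft_l1",f_scale=.5); v=o.x; e=d+v[2]*ax+v[3]*up
    return c+v[0]*ax+v[1]*up,e/np.linalg.norm(e),np.sqrt(np.mean(o.fun**2))
E
python3 - <<'E'
from h import *
s,T,im,z,W,G=look("w4"); cv2.imwrite("pics/w4v.png",cv2.resize(im,(640,480))); print(T[:3,:3].round(3))
m=(W[...,2]>112)&(W[...,2]<135)&(W[...,1]>-86)&(W[...,0]>500)&(W[...,0]<640)
n,lab,st,ce=cv2.connectedComponentsWithStats(m.astype(np.uint8)); i=1+np.argmax(st[1:,4]); w=W[lab==i]; print(len(w),w.min(0),w.max(0))
for a,b in((-80,-50),(-50,-22),(8,30),(10,20),(20,35),(70,110)):
    q=w[(w[:,1]>a)&(w[:,1]<b)]
    if len(q)>30:
        c,d,e=cyl(q); print(a,len(q),c.round(2),d.round(4),round(e,2))
g=G[(abs(G[...,0])<35)&(abs(G[...,1])<22)&(G[...,2]>2)&(G[...,2]<70)]
f=g[(g[:,2]>43)&(g[:,2]<51)]; print("foot",np.percentile(f,[2,50,98],axis=0).round(1))
h=g[(g[:,2]>6)&(g[:,2]<30)]; print("ring",np.percentile(h,[2,50,98],axis=0).round(1))
h=h[abs(h[:,1]+1.3)<6]; o=least_squares(lambda v:np.hypot(h[:,0]-v[0],h[:,2]-v[1])-21,[0,27],loss="soft_l1"); print("ring centre x,z tool",o.x,np.std(o.fun))
E
```

```text
eef [ 520.9 -109.3  146. ] ft [-0.2 -0.  -2.3] tq [ 0.   -0.01 -0.02] op 11.8 t 5.85
[[ 0.994 -0.107 -0.   ]
 [-0.107 -0.994 -0.   ]
 [-0.     0.    -1.   ]]
3901 [518.91317546 -81.6757547  114.29738304] [596.2963428   37.4273445  125.59218509]
-80 768 [524.3  -64.89 118.91] [ 0.102   0.9947 -0.0101] 0.54
-50 689 [527.29 -36.07 118.37] [ 0.1015  0.9946 -0.0192] 0.51
8 1185 [565.13  20.8  118.5 ] [0.8319 0.5545 0.0233] 0.68
10 553 [559.82  17.17 118.32] [0.8571 0.514  0.0341] 0.64
20 753 [577.72  29.47 118.87] [0.8105 0.5847 0.0342] 0.67
foot [[-14.  -15.7  46.2]
 [  7.8  -0.2  47.5]
 [ 17.7  13.6  49.8]]
ring [[ 6.3 -8.8  7.8]
 [14.6 -1.  14.3]
 [19.6  6.4 27.3]]
ring centre x,z tool [-1.53204891 27.39331211] 0.642675960522506
```

View pics/w4v.png

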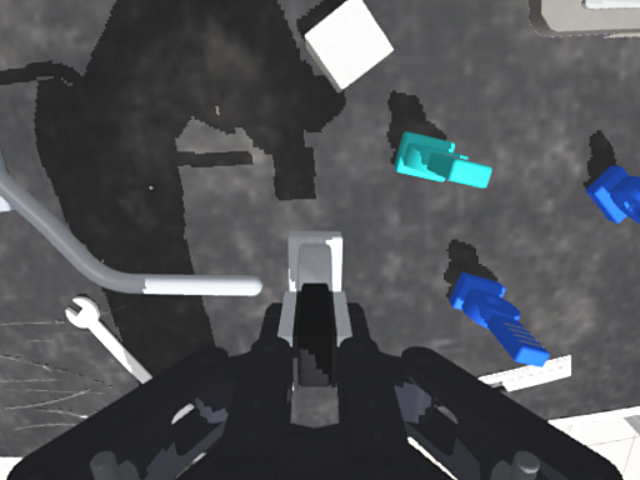

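The camera puts the tip axis at (522.6,-82,119.1) and the gauge bore at about (520.0,-108,118.7), so they line up to within 1 mm. I'll raise it 0.5 mm and advance, slowly near the tip.

move_arm(
  deltas=[
    [1, 0, -0.5, -0.05, 0, 0, 0],
    [1, 0, -1.1, -0.05, 0, 0, 0],
    [1, 0, -1.5, -0.05, 0, 0, 0],
    [1, 0, -1.7, -0.05, 0, 0, 0],
    [1, 0, -1.9, -0.05, 0, 0, 0],
    [1, 0, -2.1, -0.05, 0, 0, 0],
    [1, 0, -2.3, -0.05, 0, 0, 0],
    [1, 0, -2.4, -0.05, 0, 0, 0],
  ],
)

```text
time_s: 6.7
eef_pos: [523.5, -84.5, 146.5]
tcp_rot: [-0.0, 0.999, -0.053, -0.0]
ft_force: [-0.5, 0.3, -3.0]
opening: 11.8
```

Run:
```python
from h import *
s,T,im,z,W,G=look("w5"); 
m=(W[...,2]>112)&(W[...,2]<135)&(W[...,1]>-86)&(W[...,0]>500)&(W[...,0]<640)
n,lab,st,ce=cv2.connectedComponentsWithStats(m.astype(np.uint8)); i=1+np.argmax(st[1:,4]); w=W[lab==i]; print(len(w),w.min(0),w.max(0))
for a,b in((-70,-50),(-50,-22),(8,30),(30,50),(60,110)):
    q=w[(w[:,1]>a)&(w[:,1]<b)]
    if len(q)>30:
        c,d,e=cyl(q); print(a,len(q),c.round(2),d.round(4),round(e,2))
g=G[(abs(G[...,0])<35)&(abs(G[...,1])<22)&(G[...,2]>2)&(G[...,2]<70)]
f=g[(g[:,2]>43)&(g[:,2]<51)]; print("foot",np.percentile(f,[2,50,98],axis=0).round(1))
h=g[(g[:,2]>6)&(g[:,2]<30)]; print("ring",np.percentile(h,[2,50,98],axis=0).round(1))
c=im[150:300,120:330]; cv2.imwrite("pics/w5v.png",cv2.resize(c,(700,500),interpolation=cv2.INTER_CUBIC))
```

```text
eef [523.5 -84.5 146.5] ft [-0.5  0.3 -3. ] tq [ 0.02 -0.03  0.01] op 11.8 t 6.7
4890 [520.61550112 -85.98678427 114.24174995] [610.71127577  57.70540415 134.99945994]
-70 513 [524.98 -59.77 118.73] [ 0.1068  0.994  -0.0244] 0.54
-50 700 [527.38 -35.96 118.25] [ 0.1042  0.9943 -0.021 ] 0.5
8 1176 [564.95  20.64 118.47] [0.8315 0.5549 0.025 ] 0.65
30 933 [592.75  40.77 119.33] [0.7688 0.6392 0.0186] 0.7
foot [[-12.8 -15.4  46.2]
 [  9.9   3.8  47.5]
 [ 17.8  13.6  49.8]]
ring [[ -2.4 -21.2   8.2]
 [ 12.4  -3.9  17.4]
 [ 19.6   6.4  27.9]]
```

View pics/w5v.png

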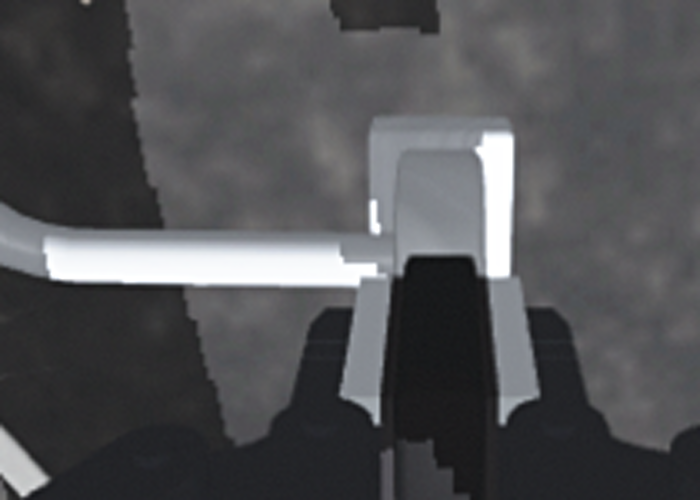

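The rod enters the ring at (395,255), so the tip is inside the bore and forces are near zero. Next I'll trace the rod's centre line and write a planner that works out the tool-frame rows.

```bash
cat > plan.py <<'E'
from h import *
from scipy.interpolate import splprep, splev
GT=np.array([-0.7,-1.2,27.3])   # gauge origin in the tool frame, as the camera sees it
def trace(W,p,d,n=60,step=4.):
    """march along the rod from p (on axis) in direction d, fitting r=5 mm sections"""
    V=W.reshape(-1,3); V=V[(V[:,2]>110)&(V[:,2]<128)]; out=[]
    p=np.array(p,float); d=np.array(d,float)
    for _ in range(n):
        d/=np.linalg.norm(d); ax=np.cross(d,[0,0,1]); ax/=np.linalg.norm(ax); up=np.cross(ax,d)
        q=V-p; s=q@d; a=q@ax; u=q@up; k=(abs(s)<4)&(abs(a)<9)&(abs(u)<9)
        if k.sum()<25: break
        o=least_squares(lambda v:np.hypot(a[k]-v[0],u[k]-v[1])-5,[0,0],loss="soft_l1",f_scale=.4)
        c=p+o.x[0]*ax+o.x[1]*up; out.append(c)
        if len(out)>2: d=out[-1]-out[-3]; d/=np.linalg.norm(d)
        if len(out)>4: 
            d0=out[-3]-out[-5]; d0/=np.linalg.norm(d0); d=d+0.75*(d-d0); d/=np.linalg.norm(d)
        p=c+step*d
    return np.array(out)
def smooth(C,sig=0.35):
    tck,_=splprep(C.T,s=len(C)*sig**2*3); u=np.linspace(0,1,2000); X=np.array(splev(u,tck)).T; t=np.array(splev(u,tck,der=1)).T
    return X,t/np.linalg.norm(t,axis=1)[:,None]
def rows(X,t,ds,off=(0,0,0)):
    """rows bringing the gauge origin to the centre line ds mm beyond its present place"""
    s,T=tool(); Rm=T[:3,:3]; g=T[:3,3]+Rm@GT
    S=np.r_[0,np.cumsum(np.linalg.norm(np.diff(X,axis=0),axis=1))]
    i=np.argmin(np.linalg.norm(X[:,:2]-g[:2],axis=1)); e=g-X[i]; n=np.array([t[i][1],-t[i][0],0])
    print("eef",T[:3,3].round(1),"ft",s["ft_force"].round(1),"tq",s["wrist_torque"].round(2),"t",round(s["time_s"],2),"q7",s["qpos"][6].round(2))
    print("s",S[i].round(1),"gauge",g.round(1),"err side(+x-ish)",(e@n).round(2),"err z",e[2].round(2),"F along",(s["ft_force"]@t[i]).round(1),"F side",(s["ft_force"]@n).round(1))
    for d in ds:
        j=min(np.searchsorted(S,S[i]+d),len(S)-1); yt=-t[j].copy(); yt[2]=0; yt/=np.linalg.norm(yt); zt=np.array([0,0,-1.]); Rt=np.column_stack([np.cross(yt,zt),yt,zt])
        p=X[j]+np.array(off)-Rt@GT; dv=Rm.T@(p-T[:3,3])/10; rv=R.from_matrix(Rm.T@Rt).as_rotvec()
        print(d,"cm",dv.round(2),"rot",rv.round(3),"| world",X[j].round(1))
E
python3 - <<'E'
from plan import *
d=np.load("w5.npz"); W=pts(d["z"],d["k"],d["d"],d["T"])
C=trace(W,[524.98,-59.77,118.73],[.107,.994,-.02])
C=np.vstack([C[0]-np.array([.107,.994,-.015])*k for k in(28,24,20,16,12,8,4)]+[C])
np.save("C.npy",C); X,t=smooth(C); 
for c in C[7:]: print(c.round(1),end=' ')
print(); print("smooth dev",np.max([np.min(np.linalg.norm(X-c,axis=1)) for c in C]).round(2))
S=np.r_[0,np.cumsum(np.linalg.norm(np.diff(X,axis=0),axis=1))]
for k in np.arange(0,S[-1],10): j=np.searchsorted(S,k); print(k,X[j].round(1),np.degrees(np.arctan2(t[j,0],t[j,1])).round(1),np.degrees(np.arcsin(t[j,2])).round(1))
rows(X,t,[0,5,10,15,20,25,30,35])
E
```

```text
[525.  -59.8 118.7] [525.4 -55.8 118.7] [525.8 -51.8 118.5] [526.2 -47.8 118.4] [526.5 -43.8 118.4] [527.  -39.9 118.4] [527.5 -35.9 118.2] [527.8 -31.9 118.2] [528.2 -27.9 118.1] [528.6 -23.9 118. ] [529.  -20.  117.9] [529.5 -16.  117.9] [530.1 -12.  117.8] [531.1  -8.2 117.7] [532.8  -4.5 117.6] [534.8  -1.  117.7] [537.3   2.1 117.7] [540.2   4.9 117.7] [543.4   7.3 117.8] [546.8   9.3 117.9] [550.4  11.2 118. ] [553.8  13.4 118. ] [557.2  15.5 118.2] [560.7  17.5 118.3] [564.   19.7 118.5] [567.3  21.9 118.6] [570.7  24.1 118.6] [573.9  26.5 118.7] [577.1  29.  118.8] [580.2  31.4 119. ] [583.5  33.7 119. ] [586.8  36.  119.1] [590.1  38.3 119.2] [593.3  40.7 119.4] [596.4  43.2 119.5] [599.2  46.1 119.6] [601.8  49.2 119.7] [603.9  52.6 119.6] [605.7  56.2 119.5] 
smooth dev 1.07
0.0 [521.7 -87.6 119.2] 9.2 -0.7
10.0 [523.2 -77.7 119. ] 7.3 -0.8
20.0 [524.3 -67.8 118.9] 5.8 -0.9
30.0 [525.2 -57.8 118.7] 4.8 -1.0
40.0 [526.  -47.8 118.5] 4.4 -1.1
50.0 [526.8 -37.9 118.3] 4.6 -1.2
60.0 [527.7 -28.  118.1] 6.8 -1.2
70.0 [529.3 -18.1 117.9] 12.0 -1.0
80.0 [532.1  -8.5 117.8] 21.4 -
[... 447 characters left out ...]
 side(+x-ish) 0.46 err z 0.12 F along -0.8 F side -1.0
0 cm [-0.05 -0.    0.01] rot [-0.     0.     0.039] | world [522.5 -83.  119.1]
5 cm [-0.03 -0.51  0.02] rot [-0.     0.     0.022] | world [523.1 -78.  119. ]
10 cm [-0.02 -1.01  0.03] rot [-0.     0.     0.008] | world [523.7 -73.  118.9]
15 cm [-0.02 -1.51  0.03] rot [-0.     0.    -0.004] | world [524.3 -68.  118.9]
20 cm [-0.03 -2.01  0.04] rot [-0.     0.    -0.014] | world [524.8 -63.1 118.8]
25 cm [-0.03 -2.51  0.05] rot [-0.     0.    -0.022] | world [525.2 -58.1 118.7]
30 cm [-0.05 -3.02  0.06] rot [-0.     0.    -0.026] | world [525.6 -53.1 118.6]
35 cm [-0.06 -3.51  0.07] rot [-0.     0.    -0.029] | world [526.  -48.2 118.5]
```

move_arm(
  deltas=[
    [1, -0.03, -0.25, 0.01, 0, 0, 0],
    [1, -0.03, -0.6, 0.02, 0, 0, 0],
    [1, -0.03, -1.0, 0.03, 0, 0, 0],
    [1, -0.03, -1.4, 0.03, 0, 0, 0],
    [1, -0.03, -1.8, 0.04, 0, 0, 0],
    [1, -0.03, -2.2, 0.05, 0, 0, 0],
    [1, -0.03, -2.5, 0.05, 0, 0, 0],
    [1, -0.03, -2.5, 0.05, 0, 0, 0],
  ],
)

```text
time_s: 7.55
eef_pos: [525.9, -59.0, 146.0]
tcp_rot: [-0.0, 0.999, -0.052, 0.0]
ft_force: [0.9, -0.7, -2.6]
opening: 11.7
```

```bash
sed -i 's/sig=0.35/sig=0.12/' plan.py
python3 - <<'E'
from plan import *
X,t=smooth(np.load("C.npy")); C=np.load("C.npy")
print("dev",np.max([np.min(np.linalg.norm(X-c,axis=1)) for c in C]).round(2))
S=np.r_[0,np.cumsum(np.linalg.norm(np.diff(X,axis=0),axis=1))]
for k in np.arange(0,S[-1],10): j=np.searchsorted(S,k); print(int(k),X[j].round(1),np.degrees(np.arctan2(t[j,0],t[j,1])).round(1),end='; ')
print()
s,T,im,z,W,G=look("w6")
g=G[(abs(G[...,0])<35)&(abs(G[...,1])<22)&(G[...,2]>2)&(G[...,2]<70)]
f=g[(g[:,2]>43)&(g[:,2]<51)]; print("foot",np.percentile(f,[2,50,98],axis=0).round(1))
rows(X,t,[0,5,10,15,20,25,30,35])
E
```

```text
dev 0.42
0 [522.  -87.6 119.2] 6.1; 10 [523.  -77.6 119. ] 5.7; 20 [524.1 -67.7 118.9] 6.2; 30 [525.2 -57.7 118.7] 7.0; 40 [526.4 -47.8 118.5] 6.1; 50 [527.3 -37.9 118.3] 3.7; 60 [527.9 -27.9 118.1] 4.2; 70 [529.  -17.9 117.9] 9.7; 80 [531.5  -8.3 117.7] 20.3; 90 [5.362e+02 5.000e-01 1.177e+02] 37.3; 100 [543.5   7.3 117.8] 54.6; 110 [552.   12.6 118. ] 60.5; 120 [560.7  17.6 118.3] 57.9; 130 [568.9  23.1 118.6] 55.3; 140 [577.2  28.8 118.8] 55.0; 150 [585.3  34.6 119.1] 53.6; 160 [593.2  40.8 119.4] 50.2; 170 [600.4  47.7 119.6] 41.0; 180 [605.8  56.1 119.5] 22.8; 
eef [525.9 -59.  146. ] ft [ 0.9 -0.7 -2.6] tq [0.02 0.03 0.01] op 11.7 t 7.55
foot [[ -3.4 -15.4  46.3]
 [ 12.3  -0.9  47.6]
 [ 17.9  13.6  50. ]]
eef [525.8 -59.6 146. ] ft [ 1.  -0.9 -2.7] tq [-0.01  0.03  0.05] t 7.6 q7 -1.55
s 29.5 gauge [525.3 -58.3 118.7] err side(+x-ish) 0.13 err z 0.03 F along -0.7 F side 1.1
0 cm [-0.01  0.    0.  ] rot [-0.    -0.     0.016] | world [525.1 -58.3 118.7]
5 cm [-0.01 -0.5   0.01] rot [-0.    -0.     0.014] | world [525.8 -53.3 118.6]
10 cm [-0.   -1.    0.02] rot [-0.    -0.     0.003] | world [526.3 -48.3 118.5]
15 cm [-0.   -1.51  0.03] rot [-0.    -0.    -0.015] | world [526.8 -43.3 118.4]
20 cm [-0.01 -2.01  0.04] rot [-0.    -0.    -0.039] | world [527.2 -38.3 118.3]
25 cm [-0.03 -2.51  0.05] rot [-0.    -0.    -0.048] | world [527.5 -33.3 118.2]
30 cm [-0.06 -3.01  0.06] rot [-0.    -0.    -0.035] | world [527.8 -28.3 118.1]
35 cm [-0.07 -3.51  0.07] rot [-0. -0. -0.] | world [528.3 -23.3 118. ]
```

move_arm(
  deltas=[
    [1, -0.01, -0.3, 0.01, 0, 0, 0],
    [1, -0.01, -0.8, 0.02, 0, 0, 0],
    [1, -0.01, -1.3, 0.03, 0, 0, 0],
    [1, -0.01, -1.8, 0.04, 0, 0, 0],
    [1, -0.02, -2.3, 0.05, 0, 0, 0],
    [1, -0.03, -2.8, 0.06, 0, 0, 0],
    [1, -0.04, -3.2, 0.07, 0, 0, 0],
    [1, -0.04, -3.3, 0.07, 0, 0, 0],
  ],
)

```text
time_s: 8.4
eef_pos: [528.9, -26.1, 145.3]
tcp_rot: [-0.0, 0.999, -0.052, -0.0]
ft_force: [-0.4, -0.1, -3.3]
opening: 11.5
```

```bash
sed -i 's/sig=0.12/sig=0.04/' plan.py
python3 - <<'E'
from plan import *
s,T,im,z,W,G=look("w7")
g=G[(abs(G[...,0])<35)&(abs(G[...,1])<22)&(G[...,2]>2)&(G[...,2]<70)]
f=g[(g[:,2]>43)&(g[:,2]<51)]; print("foot",np.percentile(f,[2,50,98],axis=0).round(1))
h=g[(g[:,2]>6)&(g[:,2]<24)&(g[:,1]>-11)]; print("ring",np.percentile(h,[2,50,98],axis=0).round(1))
C0=np.load("C.npy"); k=np.argmin(abs(C0[:,1]-1)); C=trace(W,C0[k],C0[k+1]-C0[k-1])
for c in C: 
    j=np.argmin(np.linalg.norm(C0-c,axis=1)); print(c.round(1),end=' ')
C=np.vstack([C0[:k],C]); np.save("C2.npy",C)
X,t=smooth(C); print("dev",np.max([np.min(np.linalg.norm(X-c,axis=1)) for c in C]).round(2))
S=np.r_[0,np.cumsum(np.linalg.norm(np.diff(X,axis=0),axis=1))]
for k in np.arange(0,S[-1],10): j=np.searchsorted(S,k); print(int(k),X[j].round(1),np.degrees(np.arctan2(t[j,0],t[j,1])).round(1),end='; ')
rows(X,t,[0,3,6,9,12,15,18,21,24,27,30])
E
```

```text
eef [528.9 -26.1 145.3] ft [-0.4 -0.1 -3.3] tq [ 0.    0.05 -0.03] op 11.5 t 8.4
foot [[ -3.  -15.5  46. ]
 [ 12.4  -0.3  47.5]
 [ 17.9  13.5  50.1]]
ring [[-2.7 -9.1  8.1]
 [11.7  1.3 16.4]
 [19.  21.  23.8]]
[537.4   2.  117.6] [540.4   4.7 117.6] [543.6   7.2 117.8] [546.9   9.5 117.9] [550.4  11.5 117.9] [553.9  13.4 118. ] [557.3  15.5 118.2] [560.8  17.5 118.2] [564.2  19.6 118.2] [567.5  22.  118.4] [570.6  24.5 118.6] [573.9  26.8 118.7] [577.2  29.  118.9] [580.5  31.4 119. ] [583.7  33.7 119. ] [586.9  36.2 119. ] [590.2  38.4 119.2] [593.5  40.7 119.3] [596.6  43.3 119.5] [599.3  46.3 119.7] [601.9  49.3 119.7] [604.   52.7 119.7] [605.5  56.5 119.7] [606.5  60.3 119.7] [607.2  64.3 119.7] [607.4  68.3 119.7] [607.4  72.3 119.7] [607.4  76.3 119.8] [607.6  80.3 119.7] [607.7  84.3 119.7] [607.8  88.3 119.7] [608.   92.3 119.7] [608.   96.3 119.7] [607.9 100.3 119.7] [607.8 104.3 119.8] [608.  108.4 119.8] [608.3 112.4 119.7] dev 0.14
0 [522.  -87.6 119.1] 5.7; 10 [523.  -77.6 119. ] 6.0; 20 [524.1 -67.7 118.9] 6.2; 30 [525.2 -57.7 118.7] 6.1; 40 [526.2 -47.8 118.5] 5.9; 50
[... 937 characters left out ...]
   0.     0.017] | world [529.  -19.1 117.9]
9 cm [ 0.   -0.91  0.01] rot [-0.    0.    0.05] | world [529.4 -16.  117.9]
12 cm [ 0.02 -1.2   0.02] rot [-0.     0.     0.092] | world [530.  -13.1 117.8]
15 cm [ 0.05 -1.49  0.03] rot [-0.     0.     0.148] | world [530.6 -10.3 117.7]
18 cm [ 0.09 -1.79  0.03] rot [-0.     0.     0.238] | world [531.5  -7.3 117.7]
21 cm [ 0.16 -2.07  0.04] rot [-0.     0.     0.358] | world [532.6  -4.6 117.6]
24 cm [ 0.27 -2.34  0.04] rot [-0.     0.     0.486] | world [534.1  -2.1 117.6]
27 cm [ 0.41 -2.6   0.04] rot [-0.     0.     0.597] | world [5.360e+02 4.000e-01 1.176e+02]
30 cm [ 0.58 -2.84  0.04] rot [-0.     0.     0.685] | world [538.    2.6 117.7]
```

The whole rod is now traced up to the collar, and the first leg reads z 119.7 against 120 true. I'll enter the first bend.

move_arm(
  deltas=[
    [1, 0, -0.3, 0, 0, 0, 0],
    [1, 0, -0.6, 0.01, 0, 0, 0.017],
    [1, 0, -0.9, 0.01, 0, 0, 0.05],
    [1, 0.02, -1.2, 0.02, 0, 0, 0.092],
    [1, 0.04, -1.4, 0.03, 0, 0, 0.13],
    [1, 0.06, -1.59, 0.03, 0, 0, 0.175],
    [1, 0.09, -1.79, 0.03, 0, 0, 0.238],
    [1, 0.09, -1.79, 0.03, 0, 0, 0.238],
  ],
)

```text
time_s: 9.25
eef_pos: [531.9, -8.9, 145.0]
tcp_rot: [-0.0, 0.985, -0.171, 0.0]
ft_force: [1.0, -0.2, -3.6]
opening: 12.0
```

Run:
```python
from plan import *
X,t=smooth(np.load("C2.npy")); rows(X,t,[0,2,4,6,8,10,12,14,16,18,20,24,28])
```

```text
eef [531.9  -8.9 145. ] ft [ 1.  -0.2 -3.6] tq [-0.01 -0.08 -0.03] t 9.25 q7 -1.82
s 80.8 gauge [531.7  -7.5 117.7] err side(+x-ish) 0.26 err z 0.04 F along 0.2 F side 1.0
0 cm [-0.02 -0.    0.  ] rot [-0.    -0.    -0.005] | world [531.5  -7.4 117.7]
2 cm [-0.03 -0.2   0.01] rot [-0.    -0.     0.073] | world [532.2  -5.6 117.6]
4 cm [-0.02 -0.39  0.01] rot [-0.    -0.     0.163] | world [533.1  -3.8 117.6]
6 cm [ 0.02 -0.58  0.01] rot [-0.    -0.     0.248] | world [534.1  -2.1 117.6]
8 cm [ 0.06 -0.78  0.01] rot [-0.    -0.     0.322] | world [ 5.353e+02 -4.000e-01  1.176e+02]
10 cm [ 0.12 -0.96  0.01] rot [-0.    -0.     0.388] | world [536.6   1.1 117.6]
12 cm [ 0.2  -1.15  0.01] rot [-0.    -0.     0.446] | world [538.    2.6 117.7]
14 cm [ 0.28 -1.32  0.  ] rot [-0.    -0.     0.499] | world [539.5   4.  117.7]
16 cm [ 0.37 -1.5   0.  ] rot [-0.    -0.     0.547] | world [541.    5.3 117.7]
18 cm [ 0.48 -1.67 -0.  ] rot [-0.    -0.     0.588] | world [542.6   6.5 117.7]
20 cm [ 0.59 -1.83 -0.01] rot [-0.    -0.     0.624] | world [544.2   7.6 117.8]
24 cm [ 0.82 -2.15 -0.01] rot [-0.    -0.     0.677] | world [547.6   9.8 117.9]
28 cm [ 1.07 -2.45 -0.02] rot [-0.    -0.     0.706] | world [551.   11.8 117.9]
```

move_arm(
  deltas=[
    [1, -0.02, -0.2, 0.03, 0, 0, 0.073],
    [1, -0.01, -0.39, 0.03, 0, 0, 0.163],
    [1, 0.02, -0.58, 0.03, 0, 0, 0.248],
    [1, 0.06, -0.78, 0.03, 0, 0, 0.322],
    [1, 0.12, -0.96, 0.03, 0, 0, 0.388],
    [1, 0.2, -1.15, 0.03, 0, 0, 0.446],
    [1, 0.28, -1.32, 0.03, 0, 0, 0.499],
    [1, 0.28, -1.32, 0.03, 0, 0, 0.499],
  ],
)

```text
time_s: 10.05
eef_pos: [539.3, 2.4, 144.8]
tcp_rot: [-0.0, 0.913, -0.409, 0.001]
ft_force: [1.1, 0.4, -2.7]
opening: 11.3
```

Run:
```python
from plan import *
X,t=smooth(np.load("C2.npy")); rows(X,t,[0,2,4,6,8,10,12,14,16,18,20,24,28])
```

```text
eef [539.3   2.4 144.8] ft [ 1.1  0.4 -2.7] tq [-0.01 -0.23  0.02] t 10.05 q7 -2.23
s 94.9 gauge [539.8   3.7 117.5] err side(+x-ish) 0.4 err z -0.19 F along 1.0 F side 0.4
0 cm [-0.04 -0.   -0.02] rot [-0.001 -0.001  0.002] | world [539.5   4.  117.7]
2 cm [-0.04 -0.21 -0.02] rot [-0.001 -0.001  0.052] | world [541.1   5.3 117.7]
4 cm [-0.03 -0.41 -0.03] rot [-0.001 -0.001  0.093] | world [542.7   6.6 117.7]
6 cm [-0.01 -0.6  -0.03] rot [-0.001 -0.001  0.128] | world [544.3   7.7 117.8]
8 cm [ 0.01 -0.79 -0.03] rot [-0.001 -0.001  0.156] | world [545.9   8.8 117.8]
10 cm [ 0.04 -0.99 -0.04] rot [-0.001 -0.001  0.179] | world [547.6   9.8 117.9]
12 cm [ 0.08 -1.18 -0.04] rot [-0.001 -0.001  0.197] | world [549.3  10.9 117.9]
14 cm [ 0.12 -1.38 -0.04] rot [-0.001 -0.001  0.209] | world [551.1  11.9 117.9]
16 cm [ 0.16 -1.58 -0.05] rot [-0.001 -0.001  0.215] | world [552.8  12.9 118. ]
18 cm [ 0.2  -1.77 -0.05] rot [-0.001 -0.001  0.215] | world [554.6  13.9 118. ]
20 cm [ 0.24 -1.96 -0.06] rot [-0.001 -0.001  0.21 ] | world [556.2  14.8 118.1]
24 cm [ 0.33 -2.36 -0.07] rot [-0.001 -0.001  0.182] | world [559.7  16.8 118.2]
28 cm [ 0.4  -2.76 -0.08] rot [-0.001 -0.001  0.14 ] | world [563.1  19.  118.3]
```

move_arm(
  deltas=[
    [1, -0.04, -0.21, 0, 0, 0, 0.052],
    [1, -0.03, -0.41, -0.01, 0, 0, 0.093],
    [1, -0.01, -0.6, -0.02, 0, 0, 0.128],
    [1, 0.01, -0.79, -0.02, 0, 0, 0.156],
    [1, 0.04, -0.99, -0.03, 0, 0, 0.179],
    [1, 0.08, -1.18, -0.03, 0, 0, 0.197],
    [1, 0.12, -1.38, -0.03, 0, 0, 0.205],
    [1, 0.12, -1.38, -0.03, 0, 0, 0.205],
  ],
)

```text
time_s: 10.85
eef_pos: [550.2, 11.0, 145.0]
tcp_rot: [-0.0, 0.866, -0.5, 0.0]
ft_force: [0.5, -0.2, -3.0]
opening: 11.5
```

Run:
```python
from plan import *
s,T,im,z,W,G=look("w8")
g=G[(abs(G[...,0])<35)&(abs(G[...,1])<22)&(G[...,2]>2)&(G[...,2]<70)]
f=g[(g[:,2]>43)&(g[:,2]<51)]; print("foot",np.percentile(f,[2,50,98],axis=0).round(1))
X,t=smooth(np.load("C2.npy")); rows(X,t,[0,4,8,12,16,20,24,28,32,36,40])
```

```text
eef [550.2  11.  145. ] ft [ 0.5 -0.2 -3. ] tq [-0.04 -0.09  0.01] op 11.5 t 10.85
foot [[ -2.5 -14.1  46.1]
 [ 11.6   0.3  47.5]
 [ 17.1  14.7  50.1]]
eef [550.1  10.8 145. ] ft [-0.1  0.2 -1.8] tq [ 0.03 -0.09 -0.04] t 10.9 q7 -2.41
s 108.9 gauge [550.8  12.1 117.7] err side(+x-ish) -0.31 err z -0.2 F along -0.0 F side -0.2
0 cm [ 0.03 -0.01 -0.02] rot [-0.     0.     0.003] | world [551.   11.8 117.9]
4 cm [ 0.03 -0.41 -0.03] rot [-0.    0.    0.01] | world [554.5  13.8 118. ]
8 cm [ 0.04 -0.82 -0.04] rot [-0.     0.    -0.007] | world [558.   15.8 118.1]
12 cm [ 0.03 -1.22 -0.05] rot [-0.     0.    -0.046] | world [561.4  17.9 118.2]
16 cm [ 0.01 -1.61 -0.06] rot [-0.     0.    -0.082] | world [564.7  20.1 118.3]
20 cm [-0.03 -2.01 -0.07] rot [-0.     0.    -0.104] | world [567.9  22.4 118.4]
24 cm [-0.07 -2.41 -0.08] rot [-0.    0.   -0.11] | world [571.2  24.8 118.6]
28 cm [-0.11 -2.81 -0.1 ] rot [-0.     0.    -0.101] | world [574.4  27.1 118.7]
32 cm [-0.15 -3.21 -0.11] rot [-0.     0.    -0.094] | world [577.7  29.5 118.9]
36 cm [-0.19 -3.61 -0.12] rot [-0.     0.    -0.096] | world [581.   31.8 119. ]
40 cm [-0.23 -4.   -0.13] rot [-0.     0.    -0.097] | world [584.2  34.1 119. ]
```

move_arm(
  deltas=[
    [1, 0.02, -0.3, -0.02, 0, 0, 0.005],
    [1, 0.03, -0.6, -0.03, 0, 0, 0],
    [1, 0.03, -0.95, -0.04, 0, 0, -0.02],
    [1, 0.02, -1.3, -0.05, 0, 0, -0.055],
    [1, 0.01, -1.61, -0.06, 0, 0, -0.082],
    [1, -0.03, -2.01, -0.07, 0, 0, -0.1],
    [1, -0.07, -2.41, -0.08, 0, 0, -0.1],
    [1, -0.07, -2.41, -0.08, 0, 0, -0.1],
  ],
)

```text
time_s: 11.7
eef_pos: [571.0, 23.8, 145.8]
tcp_rot: [-0.0, 0.89, -0.456, 0.0]
ft_force: [0.4, 0.4, -3.0]
opening: 11.9
```

Run:
```python
from plan import *
s,T,im,z,W,G=look("w9")
g=G[(abs(G[...,0])<35)&(abs(G[...,1])<22)&(G[...,2]>2)&(G[...,2]<70)]
f=g[(g[:,2]>43)&(g[:,2]<51)]; print("foot",np.percentile(f,[2,50,98],axis=0).round(1))
h=g[(g[:,2]>6)&(g[:,2]<18)]; print("ring",np.percentile(h,[2,50,98],axis=0).round(1))
X,t=smooth(np.load("C2.npy")); rows(X,t,[0,4,8,12,16,20,24,28,32,36,40])
```

```text
eef [571.   23.8 145.8] ft [ 0.4  0.4 -3. ] tq [ 0.06  0.01 -0.  ] op 11.9 t 11.7
foot [[ -3.1 -14.4  46.3]
 [ 11.5   0.1  47.6]
 [ 17.1  14.5  50.1]]
ring [[ 5.  -7.9  7.6]
 [11.9  0.  11.9]
 [16.7  7.4 17.7]]
eef [570.6  23.4 145.8] ft [-0.2  0.6 -2.6] tq [0.01 0.01 0.01] t 11.75 q7 -2.35
s 132.9 gauge [571.2  24.7 118.5] err side(+x-ish) 0.07 err z -0.11 F along 0.1 F side -0.6
0 cm [-0.01 -0.   -0.01] rot [-0.    0.   -0.01] | world [571.2  24.8 118.6]
4 cm [-0.01 -0.41 -0.03] rot [-0.     0.    -0.001] | world [574.4  27.1 118.7]
8 cm [-0.01 -0.81 -0.04] rot [-0.     0.     0.006] | world [577.7  29.5 118.9]
12 cm [-0.01 -1.21 -0.05] rot [-0.     0.     0.004] | world [581.   31.8 119. ]
16 cm [-0.01 -1.61 -0.06] rot [-0.     0.     0.003] | world [584.2  34.1 119. ]
20 cm [-0.   -2.01 -0.06] rot [-0.     0.     0.009] | world [587.5  36.5 119.1]
24 cm [-0.   -2.41 -0.07] rot [-0.     0.    -0.003] | world [590.7  38.7 119.2]
28 cm [-0.01 -2.81 -0.09] rot [-0.     0.    -0.047] | world [593.9  41.1 119.4]
32 cm [-0.03 -3.22 -0.11] rot [-0.     0.    -0.124] | world [597.   43.7 119.5]
36 cm [-0.09 -3.62 -0.12] rot [-0.     0.    -0.233] | world [599.8  46.6 119.7]
40 cm [-0.19 -4.01 -0.12] rot [-0.     0.    -0.354] | world [602.2  49.7 119.7]
```

The gauge sits about 0.8 mm differently in the grip. I'll re-trace the rest of the rod from this view so that rod and gauge share the same camera bias.

Run:
```python
import plan; from plan import *
plan.GT=np.array([-1.4,-0.2,27.4])
d=np.load("w9.npz"); W=pts(d["z"],d["k"],d["d"],d["T"]); C0=np.load("C2.npy")
k=np.argmin(np.linalg.norm(C0-[583.7,33.7,119],axis=1)); C=trace(W,C0[k],C0[k+1]-C0[k-1])
for c in C: 
    dd=C0-c; j=np.argmin(np.linalg.norm(dd,axis=1)); print(c.round(1),end=' ')
d0=C[3]-C[0]; d0/=np.linalg.norm(d0)
C=np.vstack([C[0]-d0*q for q in (28,24,20,16,12,8,4)]+[C]); np.save("C3.npy",C)
X,t=smooth(C); S=np.r_[0,np.cumsum(np.linalg.norm(np.diff(X,axis=0),axis=1))]
print("dev",np.max([np.min(np.linalg.norm(X-c,axis=1)) for c in C]).round(2))
for q in np.arange(0,S[-1],10): j=np.searchsorted(S,q); print(int(q),X[j].round(1),np.degrees(np.arctan2(t[j,0],t[j,1])).round(1),end='; ')
rows(X,t,[0,4,8,12,16,20,24,26,28,30,32,34,36,38,40])
q=W.reshape(-1,3); q=q[(abs(q[:,0]-608)<25)&(q[:,1]>100)&(q[:,1]<170)&(q[:,2]>105)]
for y in range(100,170,3):
    v=q[(q[:,1]>=y)&(q[:,1]<y+3)]
    if len(v)>3: print(y,len(v),v[:,0].min().round(1),v[:,0].max().round(1),np.percentile(v[:,2],95).round(1))
```

```text
[583.8  33.6 118.9] [587.  36. 119.] [590.2  38.3 119.1] [593.5  40.7 119.2] [596.6  43.2 119.3] [599.5  46.  119.5] [602.   49.1 119.6] [604.1  52.5 119.8] [605.6  56.2 119.8] [606.6  60.1 119.7] [607.   64.1 119.8] [607.2  68.1 119.8] [607.2  72.1 119.7] [607.3  76.2 119.8] [607.6  80.2 119.8] [607.8  84.2 119.8] [607.9  88.2 119.8] [607.8  92.2 119.8] [607.8  96.2 119.8] [607.8 100.2 119.8] [608.  104.2 119.7] [608.3 108.2 119.7] [608.  112.2 119.8] [608.  116.2 119.9] [608.5 120.3 119.7] [608.8 124.3 119.7] [613.  127.5 118.7] [615.5 131.3 119.8] [619.  133.1 121.5] [622.4 133.9 123.6] dev 0.16
0 [561.1  17.2 118.2] 54.6; 10 [569.3  23.1 118.4] 53.7; 20 [577.3  29.  118.7] 54.1; 30 [585.4  34.8 118.9] 54.3; 40 [593.5  40.7 119.2] 52.1; 50 [600.8  47.5 119.6] 40.1; 60 [605.6  56.2 119.8] 17.8; 70 [607.1  66.1 119.8] 1.5; 80 [607.4  76.  119.8] 2.6; 90 [607.8  86.  119.8] 1.8; 100 [607.9  96.  119.8] -0.5; 110 [608.  106.  119.7] 3.0; 120 [608.  116.  119.9] 1.4; 130 [609.9 125.4 119.3] 52.7; 140 [616.7 132.2 120.4] 58.4; eef [570.6  23.4 145.8] ft [-0.2  0.6 -2.6] tq [0.01 0.01 0.
[... 987 characters left out ...]
 119.4]
34 cm [ 0.03 -3.42 -0.11] rot [-0.     0.    -0.128] | world [597.7  44.3 119.4]
36 cm [-0.   -3.62 -0.11] rot [-0.     0.    -0.176] | world [599.1  45.7 119.5]
38 cm [-0.04 -3.82 -0.12] rot [-0.     0.    -0.233] | world [600.5  47.1 119.6]
40 cm [-0.1  -4.03 -0.13] rot [-0.   0.  -0.3] | world [601.8  48.7 119.6]
100 58 603.1 612.9 125.0
103 45 603.4 613.0 125.2
106 41 605.4 613.2 125.2
109 31 607.2 613.4 125.7
112 26 608.3 613.0 125.2
115 25 609.1 613.1 124.9
118 18 610.0 613.2 124.6
121 11 610.7 613.3 123.6
124 8 612.0 616.6 127.5
127 208 612.4 621.4 128.0
130 20 616.6 621.6 129.4
133 23 617.0 621.6 129.2
136 19 618.4 621.3 127.6
166 22 621.6 625.4 114.0
169 25 621.0 625.9 115.4
```

move_arm(
  deltas=[
    [1, 0.03, -0.3, -0.01, 0, 0, -0.005],
    [1, 0.04, -0.7, -0.03, 0, 0, -0.003],
    [1, 0.04, -1.1, -0.04, 0, 0, 0],
    [1, 0.04, -1.5, -0.05, 0, 0, 0],
    [1, 0.04, -1.9, -0.06, 0, 0, 0],
    [1, 0.04, -2.3, -0.07, 0, 0, -0.005],
    [1, 0.04, -2.6, -0.08, 0, 0, -0.018],
    [1, 0.04, -2.6, -0.08, 0, 0, -0.018],
  ],
)

```text
time_s: 12.55
eef_pos: [592.2, 38.4, 146.6]
tcp_rot: [-0.0, 0.894, -0.448, 0.0]
ft_force: [0.2, -0.7, -2.1]
opening: 11.5
```

Run:
```python
import plan; from plan import *
plan.GT=np.array([-1.0,-0.4,27.4])
s,T,im,z,W,G=look("w10")
g=G[(abs(G[...,0])<35)&(abs(G[...,1])<22)&(G[...,2]>2)&(G[...,2]<70)]
f=g[(g[:,2]>43)&(g[:,2]<51)]; print("foot",np.percentile(f,[2,50,98],axis=0).round(1))
h=g[(g[:,2]>6)&(g[:,2]<18)]; print("ring",np.percentile(h,[2,50,98],axis=0).round(1))
C=np.load("C3.npy"); C=C[:-7]; C=C[C[:,1]<118]; np.save("C3.npy",C)
X,t=smooth(C); rows(X,t,[0,2,4,6,8,10,12,14,16,18,20,24,28])
```

```text
eef [592.2  38.4 146.6] ft [ 0.2 -0.7 -2.1] tq [ 0.03  0.05 -0.03] op 11.5 t 12.55
foot [[ -3.9 -14.4  46.3]
 [ 11.2   0.1  47.6]
 [ 17.1  14.5  50.1]]
ring [[ 5.  -7.9  7.8]
 [11.8  0.  12. ]
 [16.6  7.4 17.5]]
eef [591.8  38.1 146.6] ft [-0.6  0.5 -2.2] tq [-0.03  0.03  0.02] t 12.6 q7 -2.36
s 37.5 gauge [591.6  39.1 119.2] err side(+x-ish) 0.06 err z 0.01 F along -0.3 F side -0.8
0 cm [-0.01  0.    0.  ] rot [0.    0.    0.012] | world [591.5  39.2 119.2]
2 cm [-0.01 -0.2  -0.01] rot [ 0.     0.    -0.009] | world [593.2  40.4 119.2]
4 cm [-0.01 -0.41 -0.01] rot [ 0.     0.    -0.038] | world [594.7  41.6 119.3]
6 cm [-0.02 -0.61 -0.02] rot [ 0.     0.    -0.076] | world [596.3  42.9 119.4]
8 cm [-0.04 -0.81 -0.02] rot [ 0.     0.    -0.122] | world [597.7  44.2 119.4]
10 cm [-0.07 -1.01 -0.03] rot [ 0.     0.    -0.175] | world [599.1  45.6 119.5]
12 cm [-0.11 -1.22 -0.04] rot [-0.     0.    -0.236] | world [600.5  47.2 119.6]
14 cm [-0.16 -1.42 -0.04] rot [-0.     0.    -0.298] | world [601.7  48.7 119.6]
16 cm [-0.22 -1.61 -0.05] rot [-0.     0.    -0.364] | world [602.8  50.4 119.7]
18 cm [-0.3  -1.81 -0.05] rot [-0.     0.    -0.436] | world [603.8  52.1 119.7]
20 cm [-0.39 -1.99 -0.06] rot [-0.     0.    -0.512] | world [604.7  53.9 119.8]
24 cm [-0.62 -2.34 -0.06] rot [-0.     0.    -0.679] | world [606.   57.7 119.8]
28 cm [-0.89 -2.65 -0.06] rot [-0.     0.    -0.806] | world [606.8  61.6 119.8]
```

move_arm(
  deltas=[
    [1, -0.01, -0.2, -0.01, 0, 0, -0.01],
    [1, -0.01, -0.41, -0.01, 0, 0, -0.038],
    [1, -0.02, -0.61, -0.02, 0, 0, -0.076],
    [1, -0.04, -0.81, -0.02, 0, 0, -0.122],
    [1, -0.07, -1.01, -0.03, 0, 0, -0.175],
    [1, -0.11, -1.22, -0.03, 0, 0, -0.236],
    [1, -0.16, -1.42, -0.04, 0, 0, -0.298],
    [1, -0.16, -1.42, -0.04, 0, 0, -0.298],
  ],
)

```text
time_s: 13.4
eef_pos: [602.5, 48.0, 147.1]
tcp_rot: [-0.0, 0.951, -0.31, 0.0]
ft_force: [-0.2, -0.2, -2.5]
opening: 11.5
```

Run:
```python
import plan; from plan import *
plan.GT=np.array([-1.0,-0.4,27.4])
X,t=smooth(np.load("C3.npy")); rows(X,t,[0,2,4,6,8,10,12,14,16,18,20,24,28])
```

```text
eef [602.5  48.  147.1] ft [-0.2 -0.2 -2.5] tq [ 0.02  0.05 -0.02] t 13.4 q7 -2.14
s 51.9 gauge [601.9  48.9 119.7] err side(+x-ish) 0.07 err z 0.1 F along -0.3 F side -0.1
0 cm [-0.01 -0.01  0.01] rot [-0.001  0.    -0.009] | world [601.9  49.  119.6]
2 cm [-0.01 -0.22  0.01] rot [-0.001 -0.    -0.077] | world [603.   50.7 119.7]
4 cm [-0.03 -0.42  0.  ] rot [-0.001 -0.    -0.148] | world [604.   52.4 119.7]
6 cm [-0.07 -0.63 -0.  ] rot [-0.001 -0.    -0.226] | world [604.8  54.2 119.8]
8 cm [-0.12 -0.83 -0.01] rot [-0.001 -0.    -0.31 ] | world [605.6  56.1 119.8]
10 cm [-0.19 -1.02 -0.01] rot [-0.001 -0.    -0.39 ] | world [606.1  58.  119.8]
12 cm [-0.27 -1.21 -0.01] rot [-0.001 -0.    -0.46 ] | world [606.5  59.9 119.8]
14 cm [-0.37 -1.4  -0.01] rot [-0.001 -0.    -0.516] | world [606.8  61.9 119.8]
16 cm [-0.47 -1.57 -0.01] rot [-0.001 -0.    -0.557] | world [607.   63.9 119.8]
18 cm [-0.58 -1.74 -0.  ] rot [-0.001 -0.    -0.587] | world [607.1  65.9 119.8]
20 cm [-0.69 -1.91 -0.  ] rot [-0.001 -0.    -0.604] | world [607.2  67.9 119.8]
24 cm [-0.92 -2.24 -0.  ] rot [-0.001 -0.    -0.605] | world [607.3  71.9 119.8]
28 cm [-1.14 -2.57 -0.  ] rot [-0.001 -0.    -0.587] | world [607.4  75.9 119.8]
```

move_arm(
  deltas=[
    [1, -0.01, -0.22, 0, 0, 0, -0.077],
    [1, -0.03, -0.42, 0, 0, 0, -0.148],
    [1, -0.07, -0.63, 0, 0, 0, -0.226],
    [1, -0.12, -0.83, 0, 0, 0, -0.31],
    [1, -0.19, -1.02, 0, 0, 0, -0.39],
    [1, -0.27, -1.21, 0, 0, 0, -0.46],
    [1, -0.37, -1.4, 0, 0, 0, -0.516],
    [1, -0.37, -1.4, 0, 0, 0, -0.516],
  ],
)

```text
time_s: 14.2
eef_pos: [607.5, 61.3, 147.0]
tcp_rot: [-0.0, 0.998, -0.058, -0.0]
ft_force: [1.0, 0.3, -3.4]
opening: 11.8
```

Run:
```python
import plan; from plan import *
plan.GT=np.array([-1.0,-0.4,27.4])
s,T,im,z,W,G=look("w11")
g=G[(abs(G[...,0])<35)&(abs(G[...,1])<22)&(G[...,2]>2)&(G[...,2]<70)]
f=g[(g[:,2]>43)&(g[:,2]<51)]; print("foot",np.percentile(f,[2,50,98],axis=0).round(1))
h=g[(g[:,2]>6)&(g[:,2]<18)]; print("ring",np.percentile(h,[2,50,98],axis=0).round(1))
C0=np.load("C3.npy"); k=np.argmin(abs(C0[:,1]-84)); C=trace(W,C0[k],[0.01,1,0]); print(C[:9].round(1).tolist())
X,t=smooth(C0); rows(X,t,[0,4,8,12,16,20,24,28,32,36,40])
q=W.reshape(-1,3); q=q[(abs(q[:,0]-608)<16)&(q[:,1]>110)&(q[:,1]<170)&(q[:,2]>105)]
for y in range(110,170,2):
    v=q[(q[:,1]>=y)&(q[:,1]<y+2)]
    if len(v)>3: print(y,len(v),v[:,0].min().round(1),v[:,0].max().round(1),np.percentile(v[:,2],95).round(1),end=' | ')
```

```text
eef [607.5  61.3 147. ] ft [ 1.   0.3 -3.4] tq [ 0.02 -0.03  0.01] op 11.8 t 14.2
foot [[ -4.5 -15.4  46.3]
 [ 11.7  -0.2  47.6]
 [ 17.8  13.6  50.2]]
ring [[ 5.8 -8.9  7.5]
 [12.6 -1.5 12.2]
 [17.2  6.4 17.8]]
[[607.9, 84.2, 119.6], [608.0, 88.2, 119.7], [608.1, 92.2, 119.7], [608.1, 96.2, 119.6], [608.2, 100.2, 119.7], [608.3, 104.2, 119.7], [608.3, 108.2, 119.7], [608.4, 112.2, 119.7], [608.4, 116.2, 119.7]]
eef [607.4  61.1 147. ] ft [-0.7 -0.4 -2.6] tq [ 0.03 -0.03  0.03] t 14.25 q7 -1.76
s 65.5 gauge [606.5  61.6 119.6] err side(+x-ish) -0.3 err z -0.21 F along -0.5 F side -0.7
0 cm [ 0.03  0.   -0.02] rot [-0.     0.     0.007] | world [606.7  61.5 119.8]
4 cm [ 0.02 -0.41 -0.02] rot [-0.     0.    -0.069] | world [607.1  65.5 119.8]
8 cm [-0.02 -0.81 -0.02] rot [-0.     0.    -0.097] | world [607.2  69.5 119.8]
12 cm [-0.05 -1.2  -0.02] rot [-0.     0.    -0.083] | world [607.3  73.5 119.8]
16 cm [-0.08 -1.6  -0.02] rot [-0.     0.    -0.071] | world [607.5  77.5 119.8]
20 cm [-0.11 -2.   -0.02] rot [-0.     0.    -0.076] | world [607.6  81.5 119.8]
24 cm [-0.15 -2.4  -0.02] 
[... 466 characters left out ...]
04.2 623.9 125.1 | 118 53 604.7 624.0 125.2 | 120 51 605.3 613.6 125.8 | 122 45 604.4 613.7 125.4 | 124 49 604.3 613.8 125.0 | 126 53 604.8 618.8 125.4 | 128 429 595.9 621.6 131.8 | 130 127 598.5 621.6 132.7 | 132 134 599.6 621.8 134.8 | 134 127 597.4 621.9 134.9 | 136 117 598.7 622.1 134.0 | 138 104 599.1 621.5 132.9 | 140 16 602.5 620.9 132.1 | 144 32 605.7 613.8 125.3 | 146 52 605.3 613.9 125.4 | 148 43 605.5 614.3 125.1 | 150 40 606.4 614.1 125.0 | 152 47 605.0 614.1 125.0 | 154 46 605.2 613.9 125.3 | 156 40 605.7 614.2 125.5 | 158 44 605.9 614.2 124.9 | 160 49 604.7 614.4 125.2 | 162 47 605.5 614.7 124.9 | 164 44 606.2 614.7 125.2 | 166 92 605.1 624.0 131.3 | 168 867 593.3 623.9 132.9 |
```

The gauge is through the second bend, with forces at noise level. The collar face is at y≈128.0 and its far side near 140 (12 mm long, as it should be), so flush is at y≈120. I'll go along the last leg.

move_arm(
  deltas=[
    [1, 0.0, -0.4, -0.01, 0, 0, -0.06],
    [1, -0.04, -0.8, -0.02, 0, 0, -0.09],
    [1, -0.08, -1.3, -0.02, 0, 0, -0.1],
    [1, -0.12, -1.8, -0.02, 0, 0, -0.1],
    [1, -0.17, -2.3, -0.02, 0, 0, -0.1],
    [1, -0.21, -2.8, -0.02, 0, 0, -0.1],
    [1, -0.26, -3.3, -0.02, 0, 0, -0.1],
    [1, -0.28, -3.5, -0.02, 0, 0, -0.1],
  ],
)

```text
time_s: 15.05
eef_pos: [608.7, 97.4, 147.3]
tcp_rot: [-0.0, 1.0, -0.008, 0.0]
ft_force: [0.7, 0.9, -3.2]
opening: 11.8
```

Run:
```python
import plan; from plan import *
plan.GT=np.array([-0.7,-1.2,27.4])
s,T,im,z,W,G=look("w12")
g=G[(abs(G[...,0])<35)&(abs(G[...,1])<22)&(G[...,2]>2)&(G[...,2]<70)]
f=g[(g[:,2]>43)&(g[:,2]<51)]; print("foot",np.percentile(f,[2,50,98],axis=0).round(1))
h=g[(g[:,2]>6)&(g[:,2]<18)]; print("ring",np.percentile(h,[2,50,98],axis=0).round(1))
C=trace(W,[608.4,114,119.7],[0.01,1,0],n=4); print(C.round(1).tolist())
q=W.reshape(-1,3); q=q[(abs(q[:,0]-608)<16)&(q[:,1]>110)&(q[:,1]<145)&(q[:,2]>105)&(q[:,2]<136)]; q=q[np.hypot(q[:,0]-608.5,q[:,2]-119.8)>8]
q=q[abs(q[:,0]-608.5)<14]; print("collar y",np.percentile(q[:,1],[1,5,25,50,75,95,99]).round(1),len(q))
X=np.column_stack([607.9+np.linspace(-40,36,2000)*0.016,84.2+np.linspace(-40,36,2000),np.full(2000,119.7)]); t=np.tile([0.016,0.99987,0],(2000,1))
rows(X,t,[0,4,8,12,16,18,20,22])
```

```text
eef [608.7  97.4 147.3] ft [ 0.7  0.9 -3.2] tq [ 0.01  0.02 -0.04] op 11.8 t 15.05
foot [[ -3.4 -15.5  46.1]
 [ 12.1  -1.   47.6]
 [ 18.   13.5  49.8]]
ring [[ 6.  -9.   7.9]
 [12.8 -1.6 12.1]
 [17.3  6.3 17.6]]
[[608.5, 114.0, 119.5], [608.6, 118.0, 119.5], [608.7, 122.0, 119.7], [608.8, 126.0, 119.8]]
collar y [128.4 128.6 130.5 133.7 137.  139.8 140.4] 907
eef [608.7  97.5 147.2] ft [ 0.5  0.3 -2.5] tq [ 0.04  0.01 -0.02] t 15.1 q7 -1.73
s 54.6 gauge [608.   98.8 119.8] err side(+x-ish) -0.12 err z 0.13 F along 0.3 F side 0.5
0 cm [ 0.01 -0.    0.01] rot [-0.001  0.     0.001] | world [608.1  98.8 119.7]
4 cm [ 0.01 -0.41  0.01] rot [-0.001  0.     0.001] | world [608.2 102.8 119.7]
8 cm [ 0.01 -0.8   0.01] rot [-0.001  0.     0.001] | world [608.3 106.8 119.7]
12 cm [ 0.01 -1.2   0.01] rot [-0.001  0.     0.001] | world [608.3 110.8 119.7]
16 cm [ 0.01 -1.6   0.01] rot [-0.001  0.     0.001] | world [608.4 114.8 119.7]
18 cm [ 0.01 -1.8   0.01] rot [-0.001  0.     0.001] | world [608.4 116.8 119.7]
20 cm [ 0.01 -2.    0.01] rot [-0.001  0.     0.001] | world [608.5 118.8 119.7]
22 cm [ 0.01 -2.15  0.01] rot [-0.001  0.     0.001] | world [608.5 120.2 119.7]
```

move_arm(
  deltas=[
    [1, 0.01, -0.3, 0.01, 0, 0, 0],
    [1, 0.01, -0.7, 0.01, 0, 0, 0],
    [1, 0.01, -1.1, 0.01, 0, 0, 0],
    [1, 0.01, -1.4, 0.01, 0, 0, 0],
    [1, 0.01, -1.65, 0.01, 0, 0, 0],
    [1, 0.01, -1.85, 0.01, 0, 0, 0],
    [1, 0.01, -1.95, 0.01, 0, 0, 0],
    [1, 0.01, -1.95, 0.01, 0, 0, 0],
  ],
)

```text
time_s: 15.9
eef_pos: [609.2, 115.9, 147.1]
tcp_rot: [-0.0, 1.0, -0.008, -0.0]
ft_force: [0.1, 0.8, -2.9]
opening: 11.8
```

Run:
```python
from plan import *
s,T,im,z,W,G=look("w13")
g=G[(abs(G[...,0])<35)&(abs(G[...,1])<22)&(G[...,2]>2)&(G[...,2]<70)]
f=g[(g[:,2]>43)&(g[:,2]<51)]; print("foot",np.percentile(f,[2,50,98],axis=0).round(1))
h=g[(g[:,2]>6)&(g[:,2]<18)]; print("ring",np.percentile(h,[2,50,98],axis=0).round(1))
q=W.reshape(-1,3); q=q[(abs(q[:,0]-608)<16)&(q[:,1]>123)&(q[:,1]<145)&(q[:,2]>105)&(q[:,2]<136)]; q=q[np.hypot(q[:,0]-608.5,q[:,2]-119.8)>10]
q=q[abs(q[:,0]-608.5)<14]; print("collar y",np.percentile(q[:,1],[1,5,25,50,75,95,99]).round(1),len(q))
h=W.reshape(-1,3); k=(abs(h[:,0]-620)<10)&(h[:,2]>120)&(h[:,2]<140)&(abs(h[:,1]-118)<20); print("ring world y",np.percentile(h[k][:,1],[2,98]).round(1))
cv2.imwrite("pics/w13v.png",cv2.resize(im[120:300,80:330],(750,540),interpolation=cv2.INTER_CUBIC))
```

```text
eef [609.2 115.9 147.1] ft [ 0.1  0.8 -2.9] tq [0.04 0.01 0.04] op 11.8 t 15.9
foot [[ -3.  -15.3  46.1]
 [ 13.3   1.   47.6]
 [ 18.1  13.4  50.2]]
ring [[ -2.4 -21.5   7.9]
 [ 10.2  -5.1  13.5]
 [ 17.5   6.3  17.8]]
collar y [123.6 128.6 131.6 134.5 137.5 139.9 140.4] 696
ring world y [100.4 137.3]
```

View pics/w13v.png

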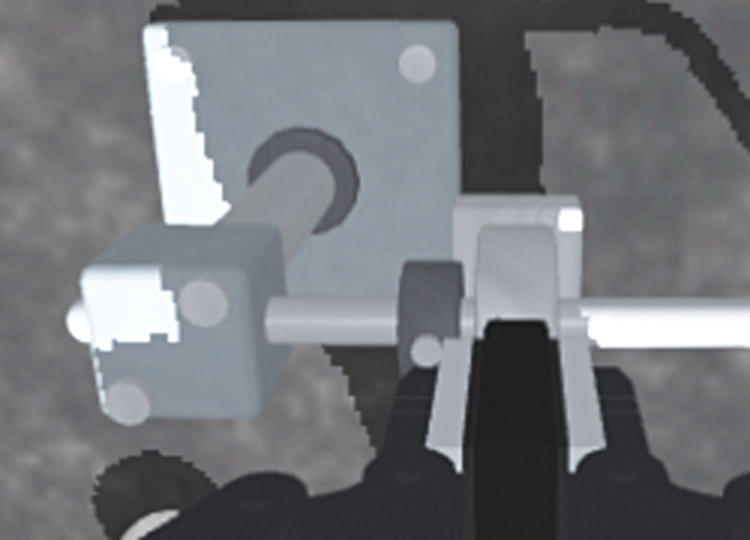

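The view shows the ring's left edge at 478 and the collar's face at 463 (crop px), a gap of about 3 mm with no contact. I'll feel forward.

move_arm(
  deltas=[
    [1, 0, -0.06, 0, 0, 0, 0],
    [1, 0, -0.12, 0, 0, 0, 0],
    [1, 0, -0.17, 0, 0, 0, 0],
    [1, 0, -0.21, 0, 0, 0, 0],
    [1, 0, -0.24, 0, 0, 0, 0],
    [1, 0, -0.26, 0, 0, 0, 0],
    [1, 0, -0.26, 0, 0, 0, 0],
    [1, 0, -0.26, 0, 0, 0, 0],
  ],
)

```text
time_s: 16.75
eef_pos: [609.2, 118.4, 147.1]
tcp_rot: [-0.0, 1.0, -0.008, -0.0]
ft_force: [-0.4, 0.1, -3.2]
opening: 11.7
```

Run:
```python
from plan import *
F=[]
for _ in range(3): s,T=tool(); F.append(s["ft_force"]); im=r.snapshot("wrist")[0]
s,T=tool(); print(np.mean(F,0).round(2),s["eef_pos"].round(1),s["wrist_torque"].round(2))
```

```text
[ 0.07 -0.09 -3.11] [609.2 118.3 147.2] [-0.04  0.01  0.01]
```

move_arm(
  deltas=[
    [1, 0, -0.02, 0, 0, 0, 0],
    [1, 0, -0.04, 0, 0, 0, 0],
    [1, 0, -0.06, 0, 0, 0, 0],
    [1, 0, -0.08, 0, 0, 0, 0],
    [1, 0, -0.09, 0, 0, 0, 0],
    [1, 0, -0.1, 0, 0, 0, 0],
    [1, 0, -0.1, 0, 0, 0, 0],
    [1, 0, -0.1, 0, 0, 0, 0],
  ],
)

```text
time_s: 17.7
eef_pos: [609.2, 119.4, 147.1]
tcp_rot: [-0.0, 1.0, -0.008, -0.0]
ft_force: [0.5, 0.6, -3.2]
opening: 11.7
```

Run:
```python
from plan import *
F=[]
for _ in range(3): s,T=tool(); F.append(s["ft_force"]); im=r.snapshot("wrist")[0]
s,T=tool(); print(np.mean(F,0).round(2),s["eef_pos"].round(1),s["wrist_torque"].round(2))
```

```text
[ 0.52 -0.05 -3.02] [609.2 119.4 147.1] [-0.01  0.02 -0.02]
```

move_arm(
  deltas=[
    [1, 0, -0.01, 0, 0, 0, 0],
    [1, 0, -0.02, 0, 0, 0, 0],
    [1, 0, -0.03, 0, 0, 0, 0],
    [1, 0, -0.04, 0, 0, 0, 0],
    [1, 0, -0.05, 0, 0, 0, 0],
    [1, 0, -0.06, 0, 0, 0, 0],
    [1, 0, -0.06, 0, 0, 0, 0],
    [1, 0, -0.06, 0, 0, 0, 0],
  ],
)

```text
time_s: 18.65
eef_pos: [609.2, 119.5, 147.1]
tcp_rot: [0.0, 1.0, -0.008, -0.0]
ft_force: [-1.0, -2.0, -1.3]
opening: 11.5
```

Run:
```python
from plan import *
F=[]
for _ in range(3): s,T=tool(); F.append(s["ft_force"]); im=r.snapshot("wrist")[0]
s,T=tool(); print(np.mean(F,0).round(2),s["eef_pos"].round(1),s["wrist_torque"].round(2))
cv2.imwrite("pics/w14v.png",cv2.resize(im[180:270,160:310],(750,450),interpolation=cv2.INTER_CUBIC))
```

```text
[-0.48 -2.04 -2.24] [609.2 119.5 147.2] [-0.48  0.06  0.  ]
```

View pics/w14v.png

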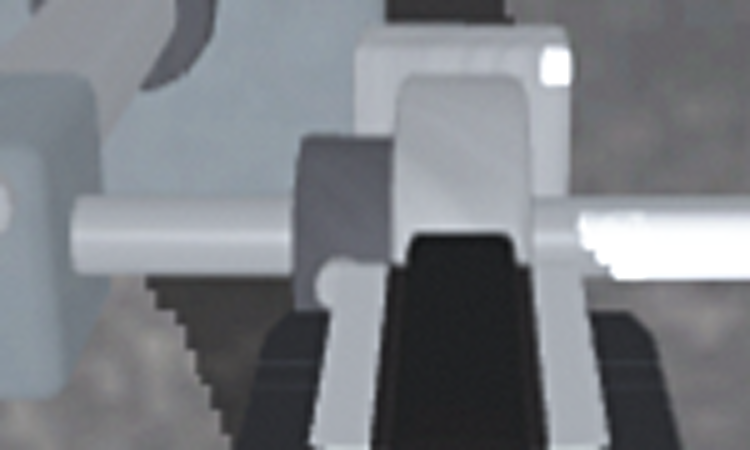

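Contact felt: -2 N along the rod and the motion stopped. The picture shows the ring face against the collar at x≈392. I'll ease off slightly and lower until the rod takes the weight.

move_arm(
  deltas=[
    [1, 0, 0.02, 0.02, 0, 0, 0],
    [1, 0, 0.04, 0.05, 0, 0, 0],
    [1, 0, 0.04, 0.08, 0, 0, 0],
    [1, 0, 0.04, 0.11, 0, 0, 0],
    [1, 0, 0.04, 0.13, 0, 0, 0],
    [1, 0, 0.04, 0.15, 0, 0, 0],
    [1, 0, 0.04, 0.16, 0, 0, 0],
    [1, 0, 0.04, 0.16, 0, 0, 0],
  ],
)

```text
time_s: 19.6
eef_pos: [609.4, 119.5, 145.6]
tcp_rot: [0.0, 1.0, -0.008, 0.0]
ft_force: [0.0, -1.9, -1.6]
opening: 11.8
```

Run:
```python
from plan import *
F=[]
for _ in range(3): s,T=tool(); F.append(s["ft_force"]); im=r.snapshot("wrist")[0]
s,T=tool(); print(np.mean(F,0).round(2),s["eef_pos"].round(1),s["wrist_torque"].round(2))
```

```text
[ 0.14 -1.94 -1.46] [609.4 119.5 145.6] [-0.43 -0.07  0.01]
```

move_arm(
  deltas=[
    [1, 0, 0.01, 0.01, 0, 0, 0],
    [1, 0, 0.02, 0.02, 0, 0, 0],
    [1, 0, 0.02, 0.03, 0, 0, 0],
    [1, 0, 0.02, 0.04, 0, 0, 0],
    [1, 0, 0.02, 0.05, 0, 0, 0],
    [1, 0, 0.02, 0.05, 0, 0, 0],
    [1, 0, 0.02, 0.05, 0, 0, 0],
    [1, 0, 0.02, 0.05, 0, 0, 0],
  ],
)

```text
time_s: 20.55
eef_pos: [609.2, 119.5, 145.0]
tcp_rot: [-0.0, 1.0, -0.008, -0.0]
ft_force: [0.4, -2.0, -2.4]
opening: 12.1
```

Run:
```python
from plan import *
F=[]
for _ in range(3): s,T=tool(); F.append(s["ft_force"]); im=r.snapshot("wrist")[0]
s,T=tool(); print(np.mean(F,0).round(2),s["eef_pos"].round(1),s["wrist_torque"].round(2))
```

```text
[ 0.37 -1.7  -2.43] [609.2 119.5 145. ] [-0.33 -0.05 -0.02]
```

move_arm(
  deltas=[
    [1, 0, 0.01, 0.02, 0, 0, 0],
    [1, 0, 0.01, 0.03, 0, 0, 0],
    [1, 0, 0.01, 0.04, 0, 0, 0],
    [1, 0, 0.01, 0.05, 0, 0, 0],
    [1, 0, 0.01, 0.06, 0, 0, 0],
    [1, 0, 0.01, 0.06, 0, 0, 0],
    [1, 0, 0.01, 0.06, 0, 0, 0],
    [1, 0, 0.01, 0.06, 0, 0, 0],
  ],
)

```text
time_s: 21.5
eef_pos: [609.2, 119.4, 144.8]
tcp_rot: [-0.0, 1.0, -0.008, 0.0]
ft_force: [-1.2, -0.8, 2.9]
opening: 11.5
```

Run:
```python
from plan import *
F=[]
for _ in range(3): s,T=tool(); F.append(s["ft_force"]); im=r.snapshot("wrist")[0]
s,T=tool(); print(np.mean(F,0).round(2),s["eef_pos"].round(1),s["wrist_torque"].round(2))
```

```text
[-1.62 -1.15  3.03] [609.2 119.4 144.7] [-0.19  0.38 -0.02]
```

The rod now bears the weight (Fz went from -2.4 to +3.0 N). Releasing.

move_arm(
  deltas=[
    [0.95, 0, 0, 0, 0, 0, 0],
    [0.9, 0, 0, 0, 0, 0, 0],
    [0.85, 0, 0, 0, 0, 0, 0],
    [0.8, 0, 0, 0, 0, 0, 0],
    [0.75, 0, 0, 0, 0, 0, 0],
    [0.7, 0, 0, 0, 0, 0, 0],
    [0.65, 0, 0, 0, 0, 0, 0],
    [0.65, 0, 0, 0, 0, 0, 0],
  ],
)

```text
time_s: 22.45
eef_pos: [609.3, 119.3, 144.4]
tcp_rot: [-0.0, 1.0, -0.008, 0.0]
ft_force: [0.1, -0.8, 0.2]
opening: 29.7
```

Run:
```python
from plan import *
s,T,im,z,W,G=look("w15")
g=G[(abs(G[...,0])<35)&(abs(G[...,1])<22)&(G[...,2]>2)&(G[...,2]<70)]
f=g[(g[:,2]>43)&(g[:,2]<51)]; print("foot",np.percentile(f,[2,50,98],axis=0).round(1))
k=(abs(G[...,0])<10)&(G[...,2]<-25)&(G[...,2]>-45)&(abs(G[...,1])<20); print("grip top",k.sum(),np.percentile(G[k],[2,50,98],axis=0).round(1) if k.sum()>5 else 0)
cv2.imwrite("pics/w15v.png",cv2.resize(im[150:384,100:412],(780,585),interpolation=cv2.INTER_CUBIC))
```

```text
eef [609.3 119.3 144.4] ft [ 0.1 -0.8  0.2] tq [-0.02  0.03  0.03] op 29.7 t 22.45
foot [[ -5.4 -16.   45.9]
 [ 13.4   3.7  47.2]
 [ 18.   13.5  50.4]]
grip top 2279 [[ -9.5 -18.4 -43.2]
 [  2.6  -1.5 -36. ]
 [  9.9  16.2 -26. ]]
```

View pics/w15v.png

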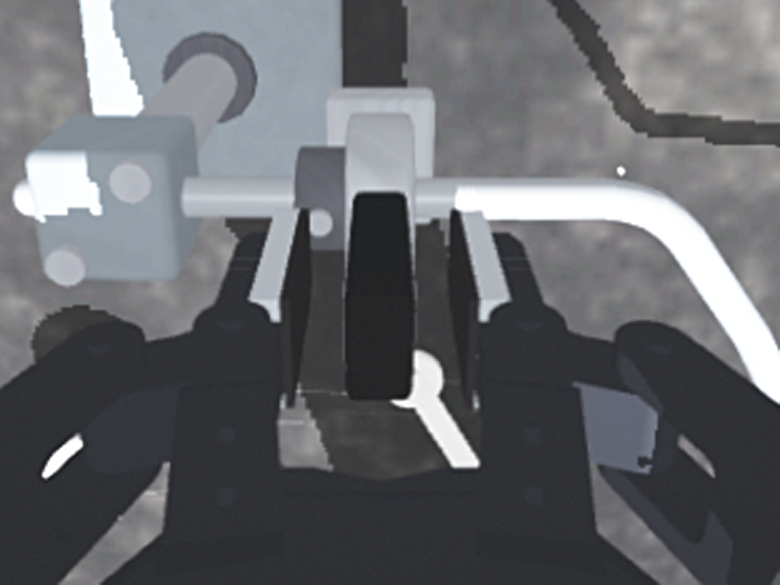

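The fingers are clear on both sides of the grip and the ring still touches the collar at (345,180). I'll retreat straight up.

move_arm(
  deltas=[
    [0.65, 0, 0, -0.5, 0, 0, 0],
    [0.65, 0, 0, -2, 0, 0, 0],
    [0.65, 0, 0, -4, 0, 0, 0],
    [0.65, 0, 0, -6.5, 0, 0, 0],
    [0.65, 0, 0, -9, 0, 0, 0],
    [0.65, 0, 0, -11, 0, 0, 0],
    [0.65, 0, 0, -12, 0, 0, 0],
    [0.65, 0, 0, -12, 0, 0, 0],
  ],
)

```text
time_s: 23.3
eef_pos: [610.0, 119.4, 266.2]
tcp_rot: [-0.0, 1.0, -0.008, 0.002]
ft_force: [0.7, 0.4, 0.1]
opening: 29.8
```

Run:
```python
from plan import *
s,T,im,z,W,G=look("w16"); h=W.reshape(-1,3)
k=(h[:,2]>170)&(h[:,2]<190)&(abs(h[:,0]-608)<25)&(abs(h[:,1]-120)<20)
print("grip top",k.sum(),cv2.minAreaRect(h[k][:,:2].astype(np.float32)),np.median(h[k][:,2]).round(1))
k=(h[:,2]>122)&(h[:,2]<141)&(h[:,0]>616)&(h[:,0]<632)&(h[:,1]>105)&(h[:,1]<127); print("ring y",np.percentile(h[k][:,1],[1,50,99]).round(1),k.sum())
q=h[(abs(h[:,0]-608.5)<14)&(h[:,1]>123)&(h[:,1]<145)&(h[:,2]>105)&(h[:,2]<136)]; q=q[np.hypot(q[:,0]-608.5,q[:,2]-119.8)>11]; print("collar y",np.percentile(q[:,1],[1,5,95,99]).round(1))
im2,_=r.snapshot("top"); i0=np.load("top0.npz")["im"]
for n,(u,v) in dict(spanner=(216,227),cube=(280,154),tin=(163,212)).items():
    a=i0[v-30:v+30,u-30:u+30].astype(int); b=im2[v-30:v+30,u-30:u+30].astype(int); print(n,"mean change",abs(a-b).mean().round(2))
cv2.imwrite("pics/end.png",np.hstack([cv2.resize(im2[110:260,130:310],(432,360)),cv2.resize(im[130:330,100:300],(360,360))]))
```

```text
eef [610.  119.4 266.2] ft [0.7 0.4 0.1] tq [ 0.09 -0.05  0.01] op 29.8 t 23.3
grip top 415 ((608.6563110351562, 120.74423217773438), (12.487417221069336, 22.004568099975586), 89.69914245605469) 180.1
ring y [112.5 120.1 126.9] 224
collar y [123.1 125.9 139.8 140.1]
spanner mean change 18.77
cube mean change 3.0
tin mean change 20.89
```

View pics/end.png

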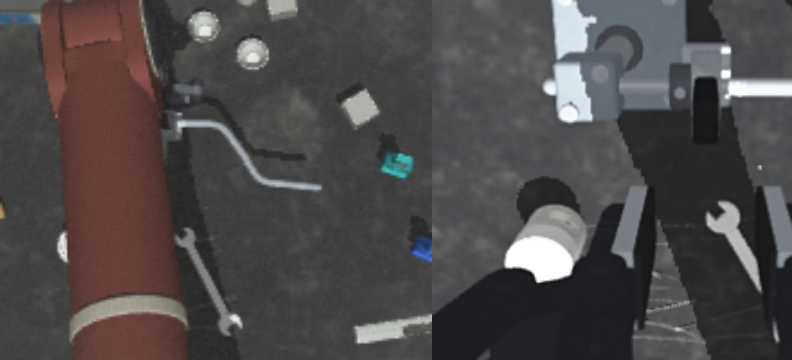

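The gauge hangs upright: grip centre (608.7,120.7), level 22x12 top at z≈180, ring against the collar. The spanner, cube and tin are in place, and the robot is clear. Handing in.

```bash
python3 -c "
from plant import r
s=r.get_state(); print(s['time_s'],abs(s['qd']).max(),s['ft_force']); print(r.hand_in())"
```

```text
23.4 0.015415854107850964 [ 0.47077235  0.18145874 -0.49803712]
the job is handed in; nothing more can be done
None
```

The ring gauge is hanging on the rod, released and home against the stop collar. I handed the job in at 23.4 s; no verdict is reported.

- **Threading and sliding:** I took the grey gauge by its grip, threaded it over the free end and slid it round both bends, following the rod's centre line as traced from the wrist camera. Forces from the rod and collar stayed within a few newtons at every reading, against the 18 N limit.
- **Seating:** I felt about 2 N of contact at the collar, then lowered the gauge until the rod carried it. The push on the tool as the rod took the weight was about 5 N. After that I released it and rose straight up.
- **Last checks on the gauge:** It hangs upright with its origin at about y = 120.7 mm, against 120.5 mm for flush. Its origin is about 2 mm below the rod's centre line, with no gap visible at the collar.
- **Checks that were weak:**
  - **Spanner and tin:** In the final top view the arm or its shadow covered parts of both, so my pixel-change check there proved nothing. They look in place in the pictures, and neither was touched.
  - **Collar face:** The last automatic reading of the face was spoiled by ring points mixing in, so I relied on the earlier measurement of about 128.5 mm.
  - **Grip:** While it passed round the middle leg, the gauge appeared to sit about 1 mm differently in the grip. This returned to normal on the last leg.

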